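# Empty the used sample tubes into the waste bin with the tray

## Task

Clear the bench of used sample tubes: first gather every one of them in the white tray, then, with the cover taken off the red waste bin, tip the tray over the bin so that the whole load slides in through the tray's open end. Then park the empty tray flat in its parking corner, handle end against the back rail, pushed home so that it touches both rails, and put the cover back on the bin, properly seated. Do not knock or shift the bottle or the tube rack.

Things in the scene. Friction and masses are not known exactly. Their poses are not given: they have to be found in the camera images.
- bin: red open-topped rectangular waste bin, fixed to the bench; 200 mm (own x) by 180 mm (own y) outside, 110 mm high, walls and floor 5 mm. Origin: centre of its underside. It stands on the left or on the right of the bench
- cover: loose yellow cover, 0.2-0.33 kg, on the bin at the start: plate 200 (own x) x 180 (y) x 5 mm; upright grip plate mid-top, 14 mm thick (x), 70 mm long (y), top 42 mm above origin; plug below 172 x 152 mm, 6 mm deep, drops into the bin's 190 x 170 mm mouth. Origin: centre of plate underside, 110 mm above the bin's origin when seated. May lie on any free bench meanwhile, e.g. where the tubes lay
- corner: parking corner of the tray, fixed, on the other side from the bin: two aluminium rails (25 mm high, 15 mm thick) in an L round a black mat flush with the bench. Origin: on the bench, where the tray's origin is when fully home; axes as the tray's when home. Back rail's inner face at own x = +95 mm, side rail's at own y = +60 mm
- tray: loose white tray, 190 (own x) x 120 mm (y), 0.18-0.29 kg; floor and walls 4 mm; sides and back (+x) 40 mm high; the -x end is open, to tip through. Upright handle plate at the back: 12 mm thick (x), centred at x = +89 mm, 70 mm wide (y), 38 to 88 mm above the underside. Origin: centre of underside. Starts askew, 40-75 mm short of the back rail, 30-55 mm off the side rail
- lip (a point): middle of the tray's open end, on the floor's upper face: own x = -95 mm of the tray, 4 mm above its underside
- tube0: used capped sample tube lying on its side; 3 to 5 are present, all alike. 92 mm long: round cream body 26 mm across, hexagonal blue cap (18 mm long) at the +x end, hexagonal foot (10 mm) at the -x end, both 32 mm across flats, so it does not roll. 50 g. Origin on its axis at mid length, 16 mm above what it lies on; own x runs along the tube
- tube1: another used sample tube, exactly like tube0; may be absent
- tube2: another used sample tube, exactly like tube0; may be absent
- tube3: another used sample tube, exactly like tube0; may be absent
- tube4: another used sample tube, exactly like tube0; may be absent
- bottle: standing reagent bottle, 64 mm across, 150 mm high; not to be disturbed. Origin: centre of its underside
- rack: red tube rack, 100 by 220 by 58 mm, with tubes in it that reach 80 mm up; not to be disturbed. Origin: centre of its underside

How it is judged (in metres and radians):
On the way, in this order (a step that is already met when the one before it is completed fails the run):
1. all tubes present lie in the upright tray together (x of tube0 in the frame of tray between -0.093 and 0.093 m and y of tube0 in the frame of tray between -0.06 and 0.06 m and z of tube0 in the frame of tray between 0 and 0.075 m and x of tube1 in the frame of tray between -0.093 and 0.093 m and y of tube1 in the frame of tray between -0.06 and 0.06 m and z of tube1 in the frame of tray between 0 and 0.075 m and x of tube2 in the frame of tray between -0.093 and 0.093 m and y of tube2 in the frame of tray between -0.06 and 0.06 m and z of tube2 in the frame of tray between 0 and 0.075 m and x of tube3 in the frame of tray between -0.093 and 0.093 m and y of tube3 in the frame of tray between -0.06 and 0.06 m and z of tube3 in the frame of tray between 0 and 0.075 m and x of tube4 in the frame of tray between -0.093 and 0.093 m and y of tube4 in the frame of tray between -0.06 and 0.06 m and z of tube4 in the frame of tray between 0 and 0.075 m and angle between tray's own z axis and vertical below 0.2 rad), for 0.2 s.
2. the tray is tilted (more than 0.25 rad) with its open end over the bin's mouth, less than 250 mm above the bin's foot (angle between tray's own z axis and vertical above 0.25 rad and x of lip in the frame of bin between -0.1 and 0.1 m and y of lip in the frame of bin between -0.09 and 0.09 m and z of lip in the frame of bin below 0.25 m), for 0.05 s.
3. all tubes are in the bin (x of tube0 in the frame of bin between -0.1 and 0.1 m and y of tube0 in the frame of bin between -0.09 and 0.09 m and z of each of tube0, tube1, tube2, tube3, tube4 in the frame of bin below 0.1 m and x of tube1 in the frame of bin between -0.1 and 0.1 m and y of tube1 in the frame of bin between -0.09 and 0.09 m and x of tube2 in the frame of bin between -0.1 and 0.1 m and y of tube2 in the frame of bin between -0.09 and 0.09 m and x of tube3 in the frame of bin between -0.1 and 0.1 m and y of tube3 in the frame of bin between -0.09 and 0.09 m and x of tube4 in the frame of bin between -0.1 and 0.1 m and y of tube4 in the frame of bin between -0.09 and 0.09 m), for 0.2 s.
At the end, for the whole second after the job is handed in: All tubes in the bin; tray flat in its corner, handle end to the back rail, within 5 mm of fully home both ways and 0.06 rad of parallel; cover seated on the bin (15 mm of centre, 4 mm of seated height, level to 0.04 rad); all at rest (all of step 3 and x of tray in the frame of corner between -0.005 and 0.005 m and y of tray in the frame of corner between -0.005 and 0.005 m and z of tray in the frame of corner below 0.004 m and angle between each of tray, cover's own z axis and vertical below 0.04 rad and angle between the x axis of tray and the x axis of corner, either way round below 0.06 rad and x of lip in the frame of corner below 0 m and x of cover in the frame of bin between -0.015 and 0.015 m and y of cover in the frame of bin between -0.015 and 0.015 m and z of cover in the frame of bin between 0.106 and 0.114 m and linear speed of each of tray, cover, tube0, tube1, tube2, tube3, tube4 below 0.02 m/s); the robot touches nothing.
It fails at once if the bottle or the rack is shifted by more than 30 mm (distance of any of bottle, rack from where it was at the start of the episode above 0.03 m).
It fails at once if the bottle is tipped (angle between bottle's own z axis and vertical above 0.5 rad).
Of tube0, tube1, tube2, tube3, tube4 only 3 to 5 are there at a start; the rules pass over those that are not, and their reading is None.
At some moment in a run one of tube0, tube1, tube2, tube3, tube4, tray may be knocked a few centimetres aside while the robot is not near it.
It also fails if it takes over 210 s, if anything falls off the work surface, if the arm or the gripper's body presses on something with over 40 N, if the wrist force passes 120 N, or if a joint passes its speed limit or range.

## Robot

A 6-joint arm with a two-finger parallel gripper is mounted at the origin on the work surface. World frame = base frame: x ahead of the robot, y to its left, z up, the work surface at z = 0. Lengths are in m, angles in degrees, forces in N, time in s.
With the tool pointing down it reaches from about 0.25 to 0.8 m from the base axis. Payload 3.9 kg.
Tool frame: the origin (TCP) lies on the centre line of the jaws, within the pads' length; the fingertips stand 19 mm ahead of it and the grasp point (between the pads) is the TCP (tips_ahead is the distance from the TCP to the fingertips, in m); z points along the fingers, y is the line along which they close (so a half turn about z gives the same grasp; the last joint's range is limited). The gripper opens to 85 mm and grips with 20 to 120 N. Pads are 22 mm wide; open, the fingers measure 114 mm over their backs; the gripper's body (76 mm by 85 mm) begins 54 mm behind the grasp point. The pads swing forward as they close: fully open they stand 13 mm farther back than shut.
Start: joints at [67.494, 14.897, -7.913, 67.191, 0, 90], TCP at [0.201, 0.485, 0.25] pointing down, gripper open.
Joint ranges: [-159.42, 159.42], [-47.68, 98.78], [-73.54, 78.23], [-108.79, 121.32], [-90, 84.71], [-180, 180]. Speed limits (degrees/s): [147.25, 147.25, 180, 180, 180, 180].

## Interface

Orientations are given as a 3x3 rotation matrix whose columns are the frame's x, y, z axes.
In Python, from rig import observe, grab_frame, close_job, tips_ahead gives the robot as it stands.
- The arm moves only by the tool arm_command, never from a script. Its argument "commands" is a list that holds one entry, the list of rows, each a list of 7 numbers: the shift along the tool's x, y, z in units of 5 cm (1.0 is 5 cm), then the turn, a rotation vector about the tool's x, y, z in units of 8 degrees (1.0 is 8 degrees), then the opening, from 0 (shut) to 1 (fully open). In form: [[[tx, ty, tz, ax, ay, az, hand], ...]]. A call has 1 to 8 rows; each row shifts and turns the commanded pose from where the row before left it, along the tool's axes as they then stand; what a row does not reach is not made up. A row lasts 1/10 s, in which the tool goes at most 50 mm and 8.59 degrees, less where a joint would pass 70% of its speed; a pose out of reach is approached as far as the arm can. A call with a number of a shift or a turn outside -1 to 1 is refused whole. A call with a gripper value outside its range is refused whole. The fingers move at their own pace and stop on an object; "force" is the grip in N (left out, the last holds). Time passes only in rows, so rows that do not move let the fingers close. It gives the time, the measured TCP pose, the force, the opening and the grip force at its end, in the units of the state.
- observe(): the state, without advancing time (a new reading comes with each control period).
- grab_frame(name): name is "scene" or "top"; returns a dict with "img" (400x640x3 uint8, blue, green, red), "range_z" (400x640 float32, m along the optical axis (not along the pixel's ray), 0 where there is no reading), "fx", "fy", "cx", "cy" (pixels), "extrinsics" (4x4, takes a point from world to camera coordinates). Camera axes: x right, y up, looking along -z (the intrinsics and any distortion apply to the point x, -y, -z); pixel columns grow to the right and rows downward; lengths in m; the calibration is good to about 2 mm. A picture is of the moment at which its call begins.
- close_job(): hands the job in; it is judged then, once.
The state is a dict: "time": time; "joint_positions": joint angles; "dq": joint speeds; "tau": joint torques, N m; "eef_pos": TCP position; "ee_rot": TCP orientation; "contact_force": force on the tool from outside, world axes, zero at the start; "moment": the same for the moment, N m; "opening": finger opening in m; "grasp_force": force on a finger pad.
Only numpy, scipy, OpenCV 4.12 (cv2) and the standard library are available. Lean on these libraries where they do the work, as an engineer would, in place of code of your own. Each camera call takes 0.05 s, during which the arm holds its last target. There are 200 camera calls.

## Working session

There is one attempt and no reset: what is moved stays moved. The work goes in short steps, Python scripts to look and compute and a tool call to move; the robot and the scene stay as the last step left them, time stands still between calls to the robot, and variables do not carry over. Pictures are saved under pics/ and viewed, at most 14 in all, crops included, and the job is handed in when it is done.

Besides the shell and the picture viewer there is one more tool, called after "Call:" in YAML: its name, and indented under it one key for each argument. arm_command: Moves the arm, as the interface text tells. Shifts and turns lie within -1 to 1; 1 stands for 5 cm of shift or 8 degrees of turn. Its arguments: {"type":"object","properties":{"commands":{"type":"array","items":{"type":"array","items":{"type":"array","items":{"type":"number","minimum":-1,"maximum":1}}}},"force":{"type":"number"}},"required":["commands"]}

```bash
mkdir -p pics; ls
cat > h.py <<'E'
import numpy as np, cv2
from rig import observe, grab_frame, close_job, tips_ahead
np.set_printoptions(precision=4,suppress=True)
def cloud(f):
    z=f["range_z"]; h,w=z.shape
    u,v=np.meshgrid(np.arange(w),np.arange(h))
    pc=np.stack([(u-f["cx"])/f["fx"]*z,-(v-f["cy"])/f["fy"]*z,-z,np.ones_like(z)],-1)
    P=pc@np.linalg.inv(f["extrinsics"]).T
    P=P[...,:3]; P[z==0]=np.nan
    return P
def st():
    o=observe(); print({k:(np.round(v,4).tolist() if not np.isscalar(v) else round(v,4)) for k,v in o.items() if k not in("dq","tau")})
E
python3 - <<'E'
from h import *
st(); print(tips_ahead)
for n in("scene","top"):
    f=grab_frame(n); cv2.imwrite(f"pics/{n}0.png",f["img"]); np.save(f"pics/{n}0.npy",cloud(f)); print(n,f["fx"],f["cx"],f["extrinsics"])
E
```

```text
pics
{'time': 0.0, 'joint_positions': [67.4953, 14.9357, -7.9858, 67.1892, 0.0006, 90.001], 'eef_pos': [0.2007, 0.4844, 0.2495], 'ee_rot': [[-0.9238, 0.3828, -0.0007], [0.3828, 0.9238, -0.0018], [0.0, -0.0019, -1.0]], 'contact_force': [-0.1668, 0.1348, 0.3011], 'moment': [-0.0405, 0.007, 0.0003], 'grasp_force': 0.0, 'opening': 0.0852}
0.019
scene 367.1009935941428 315.58361148888076 [[-0.2943  0.9557  0.0008  0.1855]
 [-0.6957 -0.2148  0.6854  0.3246]
 [ 0.6552  0.2012  0.7281 -1.4284]
 [ 0.      0.      0.      1.    ]]
top 408.6120551649604 328.32031914340274 [[-0.0162 -0.9999 -0.0053 -0.0163]
 [ 0.981  -0.017   0.1932 -0.5779]
 [-0.1933 -0.0021  0.9811 -1.0215]
 [ 0.      0.      0.      1.    ]]
```

View pics/scene0.png

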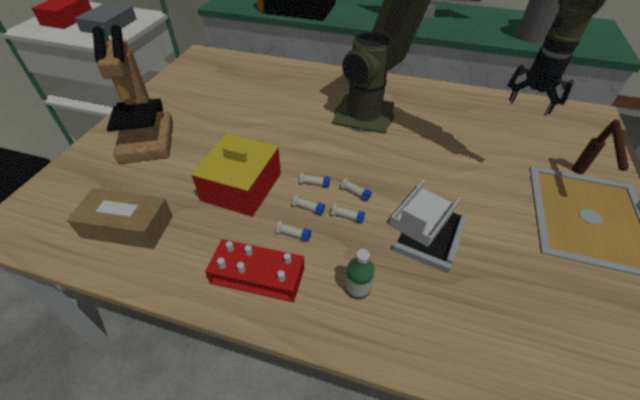

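View pics/top0.png

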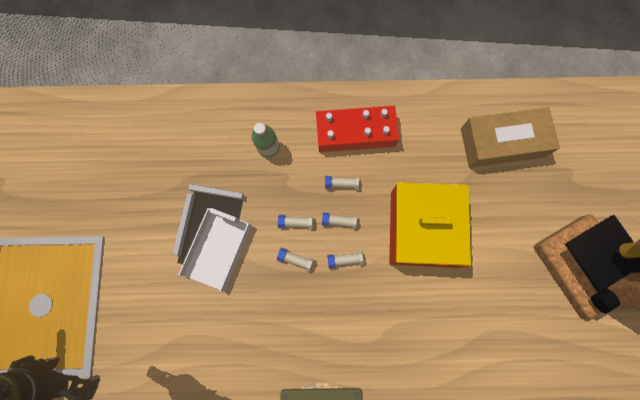

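The scene shows five tubes (top view around (295,222), (295,260), (342,184), (340,221), (346,260)). The bin with its cover is at (430,225), and the tray at (215,250) has its handle towards the far back rail at (215,190). The rack is at (358,130) and the bottle at (265,140).

```bash
cat >> h.py <<'E'
def comps(m,lo=40):
    n,l,s,c=cv2.connectedComponentsWithStats(m.astype(np.uint8))
    return [(l==i) for i in range(1,n) if s[i,4]>=lo]
def hsv(img): return cv2.cvtColor(img,cv2.COLOR_BGR2HSV).astype(int)
def rect(P2): # P2 Nx2 -> centre,size,angle (mm/deg)
    return cv2.minAreaRect((P2*1000).astype(np.float32))
def tubes(img,P):
    H=hsv(img); h,s,v=H[...,0],H[...,1],H[...,2]
    z=P[...,2]
    blue=(h>105)&(h<130)&(s>150)&(v>80)
    out=[]
    near=lambda c,r: (np.hypot(P[...,0]-c[0],P[...,1]-c[1])<r)
    for m in comps(blue,12):
        q=P[m]; q=q[np.isfinite(q[:,0])]
        if len(q)<8: continue
        out.append((m,np.median(q,0),len(q)))
    return out
E
python3 - <<'E'
from h import *
for n in("top","scene"):
    img=cv2.imread(f"pics/{n}0.png"); P=np.load(f"pics/{n}0.npy"); H=hsv(img); z=P[...,2]
    print(n,"bench z",np.nanmedian(z[(P[...,0]>.3)&(P[...,0]<.6)]))
    for m,c,k in tubes(img,P):
        b=(z>.008)&(z<.05)&(np.hypot(P[...,0]-c[0],P[...,1]-c[1])<.1)&~((H[...,1]>140)&~m)
        d=[k2 for k2 in comps(b,60) if (k2&m).sum()>5]
        if d:
            q=P[d[0]][:,:2]; print("tube cap",c,"rect",rect(q),np.nanmax(P[d[0]][:,2]))
    y=(H[...,0]>20)&(H[...,0]<35)&(H[...,1]>150)&(z>.09)&(P[...,1]<0)
    q=P[y]; q1=q[(q[:,2]<.125)]; g=q[q[:,2]>.14]
    print("cover",rect(q1[:,:2]),np.median(q1[:,2]),"grip",rect(g[:,:2]),np.median(g[:,2]))
    w=(H[...,1]<50)&(H[...,2]>110)&(P[...,1]>.1)&(P[...,1]<.45)&(P[...,0]<.75)&(P[...,0]>.3)
    for lo,hi in((.034,.046),(.08,.095),(0.002,.008),(.02,.03)):
        q=P[w&(z>lo)&(z<hi)]
        if len(q)>5: print("white",lo,len(q),rect(q[:,:2]))
    q=P[(H[...,1]<70)&(P[...,1]>.1)&(P[...,1]<.45)&(P[...,0]<.75)&(P[...,0]>.3)&(z>.02)&(z<.029)]; print("rails",len(q))
    gm=(z>.1)&(z<.16)&(P[...,1]>0)&(P[...,1]<.3)&(P[...,0]>.5); print("bottle",P[gm].mean(0))
    r=((H[...,0]<8)|(H[...,0]>172))&(H[...,1]>140)&(z>.05)&(z<.065)&(P[...,0]>.55); print("rack",rect(P[r][:,:2]))
img=cv2.imread("pics/top0.png")[165:310,150:380]
cv2.imwrite("pics/c1.png",cv2.resize(img,(792,500),interpolation=cv2.INTER_CUBIC))
E
```

```text
top bench z 0.0019461399451348171
tube cap [ 0.6359 -0.0259  0.0323] rect ((634.4260864257812, -62.83723831176758), (90.83243560791016, 35.03527069091797), 88.4146499633789) 0.03660862031194556
tube cap [ 0.5334 -0.0162  0.0323] rect ((529.908447265625, -53.98081588745117), (91.62510681152344, 36.84218978881836), 83.3803939819336) 0.03839875207816168
tube cap [0.5297 0.1019 0.0328] rect ((528.3948364257812, 64.63421630859375), (91.38311767578125, 36.32388687133789), 87.05597686767578) 0.03742360509145226
tube cap [0.4392 0.101  0.0323] rect ((427.1305236816406, 65.70841979980469), (92.50984954833984, 35.962249755859375), 69.74031066894531) 0.03688442979088147
tube cap [ 0.4214 -0.0302  0.0333] rect ((424.4598083496094, -67.28449249267578), (36.43352127075195, 91.74215698242188), 6.374733924865723) 0.03717872240608244
cover ((504.94854736328125, -283.02032470703125), (180.6588897705078, 201.19898986816406), 86.61141204833984) 0.11555880869052859 grip ((505.42034912109375, -282.26239013671875), (70.78276062011719, 14.325325012207031), 86.94013977050781) 0.1522543073634965
white 0.034 3
[... 1589 characters left out ...]
2358093261719), (443.5831604003906, 46.43406677246094), 79.16043090820312) 0.15079493158136992
white 0.034 207 ((458.8448791503906, 276.56005859375), (120.58258056640625, 189.480712890625), 68.68229675292969)
white 0.08 113 ((540.8115844726562, 244.91053771972656), (69.2419204711914, 14.006648063659668), 66.1886215209961)
white 0.002 882 ((430.74237060546875, 260.5880126953125), (306.3172607421875, 160.54379272460938), 66.96687316894531)
white 0.02 538 ((531.3404541015625, 245.78799438476562), (293.6427001953125, 346.13555908203125), 31.689289093017578)
rails 781
bottle [0.7557 0.1443 0.1235]
rack ((700.2919921875, -164.82046508789062), (403.7108154296875, 235.6103057861328), 33.89599609375)
```

View pics/c1.png

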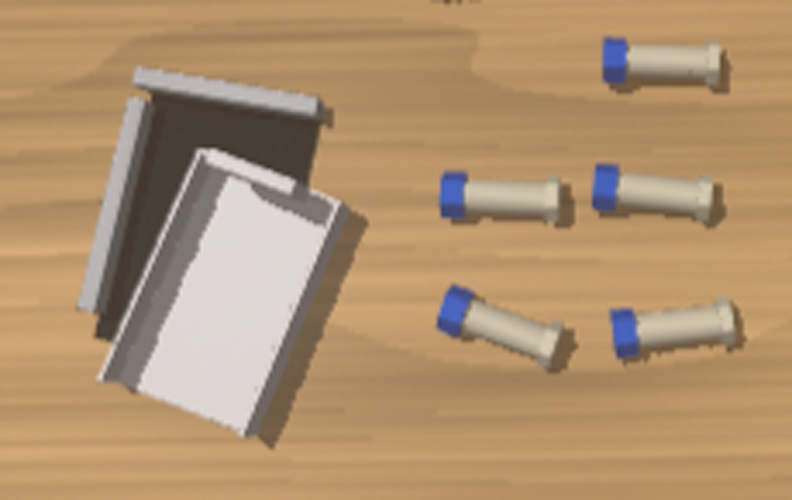

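The crop confirms five tubes. The tray handle is at crop (245,170), with the open end at lower left, and the L rails run along the top and left. All measured sizes match the specs, so I can plan the moves.

```bash
cat >> h.py <<'E'
from scipy.spatial.transform import Rotation as Ro
def Rd(th,tilt=0):
    """tool down, y axis at th deg; then tilted about tool x by tilt deg"""
    a=np.radians(th); c,s=np.cos(a),np.sin(a)
    return np.array([[-s,c,0],[c,s,0],[0,0,-1.]])@Ro.from_rotvec([np.radians(tilt),0,0]).as_matrix()
def plan(wps,p=None,R=None,step=.045,ang=7.5):
    """wps: (pos|None, R|None, hand, [extra rows|dict]) ; prints calls of 8 rows"""
    o=observe(); p=np.array(o["eef_pos"] if p is None else p); R=np.array(o["ee_rot"] if R is None else R)
    rows=[]
    for w in wps:
        q,Q,hand=w[:3]; stp=w[3] if len(w)>3 else step
        if q is None: rows+= [[0]*6+[hand]]*int(Q); continue
        q=np.array(q,float)
        rv=Ro.from_matrix(R.T@Q).as_rotvec(degrees=True)
        n=max(1,int(np.ceil(np.linalg.norm(q-p)/stp)),int(np.ceil(np.linalg.norm(rv)/ang)))
        for k in range(n,0,-1):
            t=np.round(R.T@(q-p)/k/.05,2); a=np.round(Ro.from_matrix(R.T@Q).as_rotvec(degrees=True)/k/8,2)
            p=p+R@t*.05; R=R@Ro.from_rotvec(a*8,degrees=True).as_matrix()
            rows.append([float(x)+0. for x in t]+[float(x)+0. for x in a]+[hand])
    for i in range(0,len(rows),8):
        print("[["+",".join("["+",".join(f"{x:g}" for x in r)+"]" for r in rows[i:i+8])+"]]")
    print(len(rows),"rows; end",p); return p,R
TUB={"A":(.636,-.063,-.7),"B":(.531,-.054,-6.5),"C":(.530,.065,-2.7),"D":(.429,.066,-19.8),"E":(.4265,-.067,6)}
TR=(.458,.2767,-21.5)
def trayp(x,y,z,TR=TR):
    a=np.radians(TR[2]); return (TR[0]+np.cos(a)*x-np.sin(a)*y, TR[1]+np.sin(a)*x+np.cos(a)*y, z)
def pick(name,x,zr,**k):
    tx,ty,th=TUB[name]; R=Rd(th); Rt=Rd(TR[2])
    return plan([((tx,ty,.12),R,.65),((tx,ty,.022),R,.65),(None,1,.65),(None,4,0),((tx,ty,.13),R,0),
      (trayp(x,0,.14),Rt,0),(trayp(x,0,zr+.025),Rt,0),(None,2,0),(trayp(x,0,zr),Rt,0,.015),(None,1,0),(None,3,.44),(trayp(x,0,.14),Rt,.44)],**k)
E
python3 -c "
from h import *
pick('D',36,0) if 0 else pick('D',.036,.03)"
```

```text
[[[-0.62,-0.5,0.22,0,0,0.91,0.65],[-0.68,-0.42,0.22,0,0,0.91,0.65],[-0.72,-0.33,0.22,0,0,0.91,0.65],[-0.76,-0.23,0.22,0,0,0.91,0.65],[-0.78,-0.13,0.22,0,0,0.91,0.65],[-0.79,-0.03,0.21,0,0,0.91,0.65],[-0.79,0.07,0.22,0,0,0.91,0.65],[-0.78,0.17,0.21,0,0,0.91,0.65]]]
[[[-0.75,0.26,0.22,0,0,0.91,0.65],[-0.71,0.35,0.21,0,0,0.91,0.65],[-0.66,0.44,0.22,0,0.01,0.91,0.65],[-0.6,0.53,0.21,0,0,0.9,0.65],[0,0,0.65,0,0,0,0.65],[0,0,0.66,0,0,0,0.65],[0,0,0.65,0,0,0,0.65],[0,0,0,0,0,0,0.65]]]
[[[0,0,0,0,0,0,0],[0,0,0,0,0,0,0],[0,0,0,0,0,0,0],[0,0,0,0,0,0,0],[0,0,-0.72,0,0,0,0],[0,0,-0.72,0,0,0,0],[0,0,-0.72,0,0,0,0],[0.83,-0.03,-0.04,0,0,0.04,0]]]
[[[0.83,-0.04,-0.04,0,0,0.04,0],[0.83,-0.04,-0.04,0,0,0.04,0],[0.82,-0.05,-0.04,0,0,0.05,0],[0.83,-0.05,-0.04,0,0,0.04,0],[0,0,0.85,0,0,0,0],[0,0,0.85,0,0,0,0],[0,0,0,0,0,0,0],[0,0,0,0,0,0,0]]]
[[[0,0,0.25,0,0,0,0],[0,0,0.25,0,0,0,0],[0,0,0,0,0,0,0],[0,0,0,0,0,0,0.44],[0,0,0,0,0,0,0.44],[0,0,0,0,0,0,0.44],[0,0,-0.73,0,0,0,0.44],[0,0,-0.74,0,0,0,0.44]]]
[[[0,0,-0.73,0,0,0,0.44]]]
41 rows; end [0.4915 0.2635 0.1399]
```

Call:
arm_command:
  commands:
    - [[-0.62, -0.5, 0.22, 0, 0, 0.91, 0.65], [-0.68, -0.42, 0.22, 0, 0, 0.91, 0.65], [-0.72, -0.33, 0.22, 0, 0, 0.91, 0.65], [-0.76, -0.23, 0.22, 0, 0, 0.91, 0.65], [-0.78, -0.13, 0.22, 0, 0, 0.91, 0.65], [-0.79, -0.03, 0.21, 0, 0, 0.91, 0.65], [-0.79, 0.07, 0.22, 0, 0, 0.91, 0.65], [-0.78, 0.17, 0.21, 0, 0, 0.91, 0.65]]
  force: 40

```text
time: 0.9
eef_pos: [0.3538, 0.2048, 0.1627]
ee_rot: [[-0.156, 0.988, -0.0], [0.988, 0.156, -0.0], [-0.0, -0.0, -1.0]]
contact_force: [0.4, -0.2, 0.4]
opening: 0.0551
grasp_force: 0.0
```

Call:
arm_command:
  commands:
    - [[-0.75, 0.26, 0.22, 0, 0, 0.91, 0.65], [-0.71, 0.35, 0.21, 0, 0, 0.91, 0.65], [-0.66, 0.44, 0.22, 0, 0, 0.91, 0.65], [-0.6, 0.53, 0.21, 0, 0, 0.9, 0.65], [0, 0, 0, 0, 0, 0, 0.65], [0, 0, 0, 0, 0, 0, 0.65]]

```text
time: 1.5
eef_pos: [0.4289, 0.066, 0.1198]
ee_rot: [[0.34, 0.94, -0.002], [0.94, -0.34, 0.0], [-0.0, -0.002, -1.0]]
contact_force: [-0.7, 0.1, 0.0]
opening: 0.0555
grasp_force: 0.0
```

Call:
arm_command:
  commands:
    - [[0, 0, 0.65, 0, 0, 0, 0.65], [0, 0, 0.66, 0, 0, 0, 0.65], [0, 0, 0.65, 0, 0, 0, 0.65], [0, 0, 0, 0, 0, 0, 0.65], [0, 0, 0, 0, 0, 0, 0], [0, 0, 0, 0, 0, 0, 0], [0, 0, 0, 0, 0, 0, 0], [0, 0, 0, 0, 0, 0, 0]]

```text
time: 2.3
eef_pos: [0.4307, 0.0674, 0.0239]
ee_rot: [[0.338, 0.941, 0.003], [0.941, -0.338, 0.002], [0.003, 0.002, -1.0]]
contact_force: [-1.5, 1.6, 7.5]
opening: 0.0244
grasp_force: 39.7
```

Call:
arm_command:
  commands:
    - [[0, 0, -0.72, 0, 0, 0, 0], [0, 0, -0.72, 0, 0, 0, 0], [0, 0, -0.72, 0, 0, 0, 0], [0, 0, 0, 0, 0, 0, 0]]

```text
time: 2.7
eef_pos: [0.4335, 0.0671, 0.1355]
ee_rot: [[0.339, 0.941, 0.011], [0.941, -0.339, 0.001], [0.005, 0.01, -1.0]]
contact_force: [0.7, 0.4, 0.4]
opening: 0.0246
grasp_force: 39.8
```

Run:
```python
from h import *
f=grab_frame("top"); P=cloud(f); H=hsv(f["img"]); z=P[...,2]
w=(H[...,1]<50)&(H[...,2]>110)&(P[...,1]>.1)&(P[...,1]<.45)&(P[...,0]<.75)&(P[...,0]>.3)
for lo,hi in((.034,.046),(.08,.095)):
    q=P[w&(z>lo)&(z<hi)]; print("tray",len(q),rect(q[:,:2]))
x=.036
plan([(trayp(x,0,.14),Rd(-21.5),0),(trayp(x,0,.055),Rd(-21.5),0),(None,2,0),(trayp(x,0,.03),Rd(-21.5),0,.015)])
```

```text
tray 169 ((457.004150390625, 277.50946044921875), (119.30651092529297, 190.1655731201172), 68.88028717041016)
tray 50 ((546.6303100585938, 262.9647521972656), (27.350975036621094, 11.60944938659668), 68.9821548461914)
[[[0.82,-0.04,-0.02,0.01,-0.01,0.04,0],[0.82,-0.05,-0.03,0.01,0,0.04,0],[0.82,-0.05,-0.02,0.01,-0.01,0.04,0],[0.82,-0.06,-0.03,0.01,0,0.05,0],[0.82,-0.06,-0.03,0.01,-0.01,0.04,0],[0,0,0.85,0,0,0,0],[0,0,0.85,0,0,0,0],[0,0,0,0,0,0,0]]]
[[[0,0,0,0,0,0,0],[0,0,0.25,0,0,0,0],[0,0,0.25,0,0,0,0]]]
11 rows; end [0.4915 0.2635 0.0302]
```

Call:
arm_command:
  commands:
    - [[0.82, -0.04, -0.02, 0.01, -0.01, 0.04, 0], [0.82, -0.05, -0.03, 0.01, 0, 0.04, 0], [0.82, -0.05, -0.02, 0.01, -0.01, 0.04, 0], [0.82, -0.06, -0.03, 0.01, 0, 0.05, 0], [0.82, -0.06, -0.03, 0.01, -0.01, 0.04, 0], [0, 0, 0, 0, 0, 0, 0], [0, 0, 0.85, 0, 0, 0, 0], [0, 0, 0.85, 0, 0, 0, 0]]

```text
time: 3.55
eef_pos: [0.4887, 0.2634, 0.0508]
ee_rot: [[0.365, 0.931, -0.006], [0.931, -0.365, -0.001], [-0.003, -0.005, -1.0]]
contact_force: [-0.1, -0.1, -0.5]
opening: 0.0247
grasp_force: 39.8
```

Call:
arm_command:
  commands:
    - [[0, 0, 0.2, 0, 0, 0, 0], [0, 0, 0.2, 0, 0, 0, 0], [0, 0, 0, 0, 0, 0, 0], [0, 0, 0, 0, 0, 0, 0.44], [0, 0, 0, 0, 0, 0, 0.44], [0, 0, 0, 0, 0, 0, 0.44], [0, 0, -0.7, 0, 0, 0, 0.44], [0, 0, -0.7, 0, 0, 0, 0.44]]

```text
time: 4.35
eef_pos: [0.4882, 0.2626, 0.1016]
ee_rot: [[0.366, 0.931, -0.009], [0.931, -0.366, -0.003], [-0.006, -0.008, -1.0]]
contact_force: [0.3, 0.6, 0.7]
opening: 0.0378
grasp_force: 0.0
```

Call:
arm_command:
  commands:
    - [[0, 0, -0.7, 0, 0, 0, 0.44]]

```text
time: 4.45
eef_pos: [0.4894, 0.2631, 0.1378]
ee_rot: [[0.366, 0.931, -0.007], [0.931, -0.366, -0.002], [-0.004, -0.006, -1.0]]
contact_force: [0.2, 0.2, 0.2]
opening: 0.0378
grasp_force: 0.0
```

```bash
cat >> h.py <<'E'
def pick(name,x,zr,**k):
    tx,ty,th=TUB[name]; R=Rd(th); Rt=Rd(TR[2])
    return plan([((tx,ty,.13),R,.65),((tx,ty,.025),R,.65),(None,1,.65),(None,4,0),((tx,ty,.14),R,0),
      (trayp(x,0,.14),Rt,0),(None,1,0),(trayp(x,0,zr),Rt,0,.03),(None,2,0),(None,3,.44),(trayp(x,0,.14),Rt,.44)],**k)
E
python3 - <<'E'
from h import *
f=grab_frame("scene"); cv2.imwrite("pics/s2.png",cv2.resize(f["img"][140:300,230:490],(780,480)))
pick('C',-.014,.036)
E
```

```text
[[[-0.69,0.43,0.05,0,0,-0.47,0.65],[-0.72,0.39,0.05,0,-0.01,-0.47,0.65],[-0.74,0.34,0.06,0,0,-0.47,0.65],[-0.76,0.29,0.06,0,-0.01,-0.47,0.65],[-0.77,0.23,0.05,0.01,0,-0.47,0.65],[0,0,0.7,0,0,0,0.65],[0,0,0.7,0,0,0,0.65],[0,0,0.7,0,0,0,0.65]]]
[[[0,0,0,0,0,0,0.65],[0,0,0,0,0,0,0],[0,0,0,0,0,0,0],[0,0,0,0,0,0,0],[0,0,0,0,0,0,0],[0,0,-0.77,0,0,0,0],[0,0,-0.76,0,0,0,0],[0,0,-0.77,0,0,0,0]]]
[[[0.71,-0.32,0,0,0,0.39,0],[0.69,-0.35,0,0,0,0.39,0],[0.67,-0.39,0,0,0,0.39,0],[0.65,-0.43,0,0,0,0.39,0],[0.62,-0.46,0,0,0,0.4,0],[0.59,-0.5,0,0,0,0.39,0],[0,0,0,0,0,0,0],[0,0,0.52,0,0,0,0]]]
[[[0,0,0.52,0,0,0,0],[0,0,0.52,0,0,0,0],[0,0,0.52,0,0,0,0],[0,0,0,0,0,0,0],[0,0,0,0,0,0,0],[0,0,0,0,0,0,0.44],[0,0,0,0,0,0,0.44],[0,0,0,0,0,0,0.44]]]
[[[0,0,-0.69,0,0,0,0.44],[0,0,-0.69,0,0,0,0.44],[0,0,-0.7,0,0,0,0.44]]]
35 rows; end [0.4448 0.2817 0.1402]
```

View pics/s2.png

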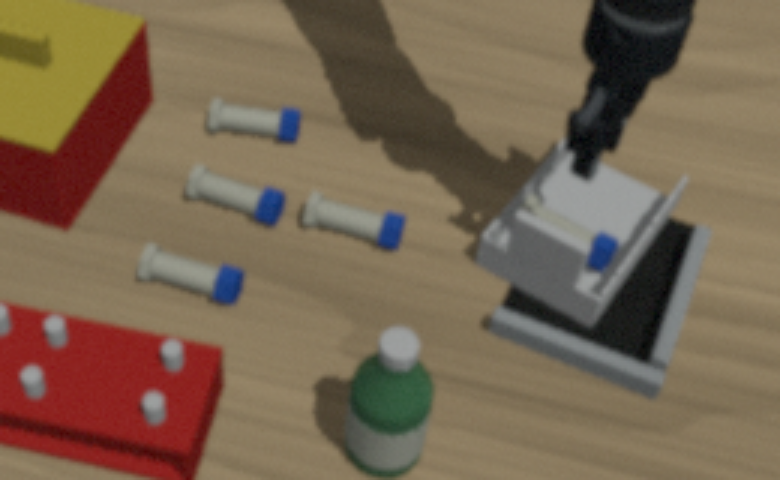

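The first tube lies across the tray near its handle, cap at crop (602,250). The other four haven't moved. Next is tube C.

Call:
arm_command:
  commands:
    - [[-0.69, 0.43, 0.05, 0, 0, -0.47, 0.65], [-0.72, 0.39, 0.05, 0, 0, -0.47, 0.65], [-0.74, 0.34, 0.06, 0, 0, -0.47, 0.65], [-0.76, 0.29, 0.06, 0, 0, -0.47, 0.65], [-0.77, 0.23, 0.05, 0, 0, -0.47, 0.65], [0, 0, 0.7, 0, 0, 0, 0.65], [0, 0, 0.7, 0, 0, 0, 0.65], [0, 0, 0.7, 0, 0, 0, 0.65]]

```text
time: 5.3
eef_pos: [0.5266, 0.0625, 0.0175]
ee_rot: [[0.048, 0.999, -0.005], [0.999, -0.048, -0.002], [-0.002, -0.005, -1.0]]
contact_force: [-0.3, -0.5, 0.1]
opening: 0.0557
grasp_force: 0.0
```

Call:
arm_command:
  commands:
    - [[0, 0, 0, 0, 0, 0, 0.65], [0, 0, 0, 0, 0, 0, 0], [0, 0, 0, 0, 0, 0, 0], [0, 0, 0, 0, 0, 0, 0], [0, 0, 0, 0, 0, 0, 0], [0, 0, -0.77, 0, 0, 0, 0], [0, 0, -0.76, 0, 0, 0, 0], [0, 0, -0.77, 0, 0, 0, 0]]

```text
time: 6.1
eef_pos: [0.5242, 0.0635, 0.1335]
ee_rot: [[0.046, 0.999, -0.012], [0.999, -0.046, -0.002], [-0.002, -0.012, -1.0]]
contact_force: [0.5, -0.5, -0.2]
opening: 0.0246
grasp_force: 39.5
```

Call:
arm_command:
  commands:
    - [[0.71, -0.32, 0, 0, 0, 0.39, 0], [0.69, -0.35, 0, 0, 0, 0.39, 0], [0.67, -0.39, 0, 0, 0, 0.39, 0], [0.65, -0.43, 0, 0, 0, 0.39, 0], [0.62, -0.46, 0, 0, 0, 0.4, 0], [0.59, -0.5, 0, 0, 0, 0.39, 0], [0, 0, 0, 0, 0, 0, 0]]

```text
time: 6.8
eef_pos: [0.4383, 0.2833, 0.133]
ee_rot: [[0.361, 0.933, -0.01], [0.933, -0.361, -0.001], [-0.004, -0.009, -1.0]]
contact_force: [0.2, -0.3, 0.7]
opening: 0.0247
grasp_force: 39.5
```

Run:
```python
from h import *
o=observe(); print(o["opening"],o["grasp_force"],o["eef_pos"])
f=grab_frame("top"); P=cloud(f); H=hsv(f["img"]); z=P[...,2]
w=(H[...,1]<50)&(H[...,2]>110)&(P[...,1]>.1)&(P[...,1]<.45)&(P[...,0]<.75)&(P[...,0]>.3)
q=P[w&(z>.034)&(z<.046)]; print("tray",len(q),rect(q[:,:2]))
Rt=Rd(-21.5);x=-.014
plan([(trayp(x,0,.036),Rt,0,.03),(None,2,0),(None,3,.44),(trayp(x,0,.14),Rt,.44)])
```

```text
0.024697593791963852 39.529024958610535 [0.4383 0.2833 0.133 ]
tray 279 ((465.2821044921875, 273.8253173828125), (121.62046813964844, 188.44876098632812), 68.75332641601562)
[[[0.02,0.03,0.48,-0.01,0.01,0.01,0],[0.01,0.03,0.49,-0.02,0.01,0.01,0],[0.02,0.03,0.48,-0.01,0.01,0.01,0],[0.01,0.03,0.49,-0.02,0.01,0.01,0],[0,0,0,0,0,0,0],[0,0,0,0,0,0,0],[0,0,0,0,0,0,0.44],[0,0,0,0,0,0,0.44]]]
[[[0,0,0,0,0,0,0.44],[0,0,-0.69,0,0,0,0.44],[0,0,-0.7,0,0,0,0.44],[0,0,-0.69,0,0,0,0.44]]]
12 rows; end [0.445  0.2819 0.1398]
```

```bash
cat >> h.py <<'E'
TR=(.4653,.2738,-21.4)
def trayp(x,y,z):
    a=np.radians(TR[2]); return (TR[0]+np.cos(a)*x-np.sin(a)*y, TR[1]+np.sin(a)*x+np.cos(a)*y, z)
E
python3 - <<'E'
from h import *
f=grab_frame("scene"); P=cloud(f); H=hsv(f["img"]); z=P[...,2]
w=(H[...,1]<50)&(H[...,2]>110)&(P[...,1]>.1)&(P[...,1]<.45)&(P[...,0]<.75)&(P[...,0]>.3)
q=P[w&(z>.034)&(z<.046)]; print("tray",len(q),rect(q[:,:2]))
for m,c,k in tubes(f["img"],P): print(c,k)
Rt=Rd(-21.5);x=-.025
st()
plan([(trayp(x,0,.036),Rt,0,.03),(None,2,0),(None,3,.44),(trayp(x,0,.14),Rt,.44)])
E
```

```text
tray 198 ((467.1175537109375, 273.8076171875), (120.51380157470703, 191.76705932617188), 69.14531707763672)
[ 0.4329 -0.0272  0.0266] 45
[0.4638 0.3159 0.1402] 72
[ 0.5441 -0.0139  0.0255] 63
[0.5118 0.2946 0.0311] 63
[ 0.6472 -0.0234  0.0272] 71
{'time': 6.9, 'joint_positions': [32.4247, 19.4317, -19.949, 51.1878, 0.1571, 143.7362], 'eef_pos': [0.4395, 0.2801, 0.1328], 'ee_rot': [[0.3634, 0.9316, -0.0098], [0.9316, -0.3635, -0.003], [-0.0064, -0.0081, -0.9999]], 'contact_force': [0.1817, -0.3182, 0.2135], 'moment': [0.0021, 0.0214, 0.0143], 'grasp_force': 39.5287, 'opening': 0.0244}
[[[0.02,0.01,0.48,-0.01,0.01,0.01,0],[0.02,0.01,0.49,-0.02,0.01,0,0],[0.02,0.01,0.48,-0.01,0.01,0.01,0],[0.02,0.01,0.49,-0.02,0.02,0,0],[0,0,0,0,0,0,0],[0,0,0,0,0,0,0],[0,0,0,0,0,0,0.44],[0,0,0,0,0,0,0.44]]]
[[[0,0,0,0,0,0,0.44],[0,0,-0.69,0,0,0,0.44],[0,0,-0.7,0,0,0,0.44],[0,0,-0.69,0,0,0,0.44]]]
12 rows; end [0.4421 0.2829 0.1398]
```

Call:
arm_command:
  commands:
    - [[0.02, 0.01, 0.48, -0.01, 0.01, 0.01, 0], [0.02, 0.01, 0.49, -0.02, 0.01, 0, 0], [0.02, 0.01, 0.48, -0.01, 0.01, 0.01, 0], [0.02, 0.01, 0.49, -0.02, 0.02, 0, 0], [0, 0, 0, 0, 0, 0, 0], [0, 0, 0, 0, 0, 0, 0], [0, 0, 0, 0, 0, 0, 0.44], [0, 0, 0, 0, 0, 0, 0.44]]

```text
time: 7.7
eef_pos: [0.445, 0.2834, 0.0378]
ee_rot: [[0.369, 0.929, 0.005], [0.929, -0.369, 0.003], [0.005, 0.003, -1.0]]
contact_force: [-0.0, 0.1, -0.5]
opening: 0.0375
grasp_force: 0.0
```

Call:
arm_command:
  commands:
    - [[0, 0, 0, 0, 0, 0, 0.44], [0, 0, -0.69, 0, 0, 0, 0.44], [0, 0, -0.7, 0, 0, 0, 0.44], [0, 0, -0.69, 0, 0, 0, 0.44], [0, 0, 0, 0, 0, 0, 0.44], [0, 0, 0, 0, 0, 0, 0.44]]

```text
time: 8.3
eef_pos: [0.4444, 0.2834, 0.1418]
ee_rot: [[0.368, 0.93, 0.005], [0.93, -0.368, 0.004], [0.005, 0.003, -1.0]]
contact_force: [0.4, 0.2, -0.6]
opening: 0.0376
grasp_force: 0.0
```

```bash
cat >> h.py <<'E'
def look():
    for n in("top","scene"):
        f=grab_frame(n); P=cloud(f); H=hsv(f["img"]); z=P[...,2]
        w=(H[...,1]<50)&(H[...,2]>110)&(P[...,1]>.1)&(P[...,1]<.45)&(P[...,0]<.75)&(P[...,0]>.3)
        q=P[w&(z>.034)&(z<.046)]; print(n,"tray",len(q),rect(q[:,:2]))
        print(" caps",[np.round(c,3).tolist() for m,c,k in tubes(f["img"],P)])
    o=observe(); print(o["time"],o["opening"],o["eef_pos"])
E
python3 - <<'E'
from h import *
look(); pick('E',-.071,.036)
E
```

```text
top tray 333 ((465.3218994140625, 273.3961181640625), (120.96734619140625, 189.5783233642578), 69.43869018554688)
 caps [[0.636, -0.026, 0.032], [0.533, -0.016, 0.032], [0.503, 0.292, 0.036], [0.458, 0.313, 0.037], [0.421, -0.03, 0.032]]
scene tray 217 ((467.74896240234375, 273.57391357421875), (120.35652160644531, 189.7365264892578), 69.15353393554688)
 caps [[0.434, -0.027, 0.027], [0.545, -0.014, 0.025], [0.469, 0.317, 0.028], [0.51, 0.295, 0.033], [0.647, -0.023, 0.026]]
8.4 0.037739948036426406 [0.4429 0.2824 0.1397]
[[[-0.83,0.28,0.02,0,0,-0.43,0.65],[-0.84,0.23,0.02,0,0,-0.43,0.65],[-0.86,0.18,0.02,0,0,-0.43,0.65],[-0.86,0.13,0.03,0,0,-0.43,0.65],[-0.87,0.08,0.02,0,0,-0.43,0.65],[-0.88,0.03,0.03,0,0,-0.43,0.65],[-0.87,-0.02,0.02,0,0,-0.44,0.65],[-0.87,-0.08,0.03,0.01,-0.01,-0.43,0.65]]]
[[[0,0,0.7,0,0,0,0.65],[0,0,0.7,0,0,0,0.65],[0,0,0.7,0,0,0,0.65],[0,0,0,0,0,0,0.65],[0,0,0,0,0,0,0],[0,0,0,0,0,0,0],[0,0,0,0,0,0,0],[0,0,0,0,0,0,0]]]
[[[0,0,-0.77,0,0,0,0],[0,0,-0.77,0,0,0,0],[0,0,-0.76,0,0,0,0],[0.82,0.02,0,0,0,0.38,0],[0.82,-0.02,0,0,0,0.38,0],[0.81,-0.06,0,0,0,0.38,0],[0.81,-0.1,0,0,0,0.38,0],[0.8,-0.15,0,0,0,0.38,0]]]
[[[0.79,-0.19,0,0,0,0.38,0],[0.79,-0.23,0,0,0,0.38,0],[0.77,-0.27,0,0,0,0.38,0],[0.75,-0.32,-0.01,0,0,0.38,0],[0,0,0,0,0,0,0],[0,0,0.52,0,0,0,0],[0,0,0.52,0,0,0,0],[0,0,0.52,0,0,0,0]]]
[[[0,0,0.52,0,0,0,0],[0,0,0,0,0,0,0],[0,0,0,0,0,0,0],[0,0,0,0,0,0,0.44],[0,0,0,0,0,0,0.44],[0,0,0,0,0,0,0.44],[0,0,-0.69,0,0,0,0.44],[0,0,-0.69,0,0,0,0.44]]]
[[[0,0,-0.7,0,0,0,0.44]]]
41 rows; end [0.3991 0.2996 0.1402]
```

Call:
arm_command:
  commands:
    - [[-0.83, 0.28, 0.02, 0, 0, -0.43, 0.65], [-0.84, 0.23, 0.02, 0, 0, -0.43, 0.65], [-0.86, 0.18, 0.02, 0, 0, -0.43, 0.65], [-0.86, 0.13, 0.03, 0, 0, -0.43, 0.65], [-0.87, 0.08, 0.02, 0, 0, -0.43, 0.65], [-0.88, 0.03, 0.03, 0, 0, -0.43, 0.65], [-0.87, -0.02, 0.02, 0, 0, -0.44, 0.65], [-0.87, -0.08, 0.03, 0, 0, -0.43, 0.65]]

```text
time: 9.2
eef_pos: [0.4256, -0.068, 0.1289]
ee_rot: [[-0.107, 0.994, -0.0], [0.994, 0.107, 0.002], [0.002, 0.0, -1.0]]
contact_force: [1.2, 0.4, -0.0]
opening: 0.0556
grasp_force: 0.0
```

Call:
arm_command:
  commands:
    - [[0, 0, 0, 0, 0, 0, 0.65], [0, 0, 0.7, 0, 0, 0, 0.65], [0, 0, 0.7, 0, 0, 0, 0.65], [0, 0, 0.7, 0, 0, 0, 0.65], [0, 0, 0, 0, 0, 0, 0.65], [0, 0, 0, 0, 0, 0, 0], [0, 0, 0, 0, 0, 0, 0], [0, 0, 0, 0, 0, 0, 0]]

```text
time: 10.0
eef_pos: [0.4287, -0.0663, 0.0266]
ee_rot: [[-0.104, 0.995, 0.005], [0.995, 0.104, 0.002], [0.001, 0.005, -1.0]]
contact_force: [0.4, -1.0, -0.2]
opening: 0.0245
grasp_force: 39.7
```

Call:
arm_command:
  commands:
    - [[0, 0, 0, 0, 0, 0, 0], [0, 0, -0.77, 0, 0, 0, 0], [0, 0, -0.77, 0, 0, 0, 0], [0, 0, -0.76, 0, 0, 0, 0], [0.82, 0.02, 0, 0, 0, 0.38, 0], [0.82, -0.02, 0, 0, 0, 0.38, 0], [0.81, -0.06, 0, 0, 0, 0.38, 0], [0.81, -0.1, 0, 0, 0, 0.38, 0]]

```text
time: 10.8
eef_pos: [0.4152, 0.0979, 0.1415]
ee_rot: [[0.111, 0.994, 0.005], [0.994, -0.111, 0.002], [0.003, 0.004, -1.0]]
contact_force: [1.3, 0.3, 0.7]
opening: 0.0246
grasp_force: 39.8
```

Call:
arm_command:
  commands:
    - [[0.8, -0.15, 0, 0, 0, 0.38, 0], [0.79, -0.19, 0, 0, 0, 0.38, 0], [0.79, -0.23, 0, 0, 0, 0.38, 0], [0.77, -0.27, 0, 0, 0, 0.38, 0], [0.75, -0.32, -0.01, 0, 0, 0.38, 0], [0, 0, 0, 0, 0, 0, 0], [0, 0, 0, 0, 0, 0, 0]]

```text
time: 11.5
eef_pos: [0.3996, 0.3007, 0.1417]
ee_rot: [[0.362, 0.932, 0.003], [0.932, -0.362, 0.002], [0.003, 0.002, -1.0]]
contact_force: [-0.0, -0.4, 0.5]
opening: 0.0246
grasp_force: 39.8
```

```bash
cat >> h.py <<'E'
def drop(x,z):
    Rt=Rd(TR[2]); plan([(trayp(x,0,z),Rt,0,.03),(None,2,0),(None,3,.44),(trayp(x,0,.14),Rt,.44),(None,2,.44)])
E
python3 - <<'E'
from h import *
look(); drop(-.071,.036)
E
```

```text
top tray 384 ((465.4439697265625, 273.7003173828125), (121.73009490966797, 188.01953125), 68.86939239501953)
 caps [[0.636, -0.026, 0.032], [0.533, -0.016, 0.032], [0.5, 0.294, 0.037], [0.459, 0.316, 0.036]]
scene tray 242 ((469.2732238769531, 272.9955139160156), (120.87018585205078, 188.64511108398438), 69.25196075439453)
 caps [[0.424, 0.331, 0.141], [0.546, -0.014, 0.024], [0.469, 0.317, 0.03], [0.512, 0.294, 0.031], [0.648, -0.024, 0.027]]
11.6 0.024560944634067203 [0.3994 0.299  0.1414]
[[[0,0,0.53,0,0,0,0],[0,0,0.53,0,0,0,0],[0,-0.01,0.52,0.01,-0.01,0,0],[0.01,0,0.53,0,0,0,0],[0,0,0,0,0,0,0],[0,0,0,0,0,0,0],[0,0,0,0,0,0,0.44],[0,0,0,0,0,0,0.44]]]
[[[0,0,0,0,0,0,0.44],[0,0,-0.69,0,0,0,0.44],[0,0,-0.7,0,0,0,0.44],[0,0,-0.69,0,0,0,0.44],[0,0,0,0,0,0,0.44],[0,0,0,0,0,0,0.44]]]
14 rows; end [0.3993 0.2997 0.1399]
```

Call:
arm_command:
  commands:
    - [[0, 0, 0.53, 0, 0, 0, 0], [0, 0, 0.53, 0, 0, 0, 0], [0, 0, 0.53, 0, 0, 0, 0], [0, 0, 0.53, 0, 0, 0, 0], [0, 0, 0, 0, 0, 0, 0], [0, 0, 0, 0, 0, 0, 0], [0, 0, 0, 0, 0, 0, 0.44], [0, 0, 0, 0, 0, 0, 0.44]]

```text
time: 12.4
eef_pos: [0.4013, 0.3007, 0.0369]
ee_rot: [[0.365, 0.931, 0.005], [0.931, -0.365, 0.004], [0.005, 0.003, -1.0]]
contact_force: [-0.7, -0.5, -0.0]
opening: 0.0374
grasp_force: 0.0
```

Call:
arm_command:
  commands:
    - [[0, 0, 0, 0, 0, 0, 0.44], [0, 0, -0.69, 0, 0, 0, 0.44], [0, 0, -0.7, 0, 0, 0, 0.44], [0, 0, -0.69, 0, 0, 0, 0.44], [0, 0, 0, 0, 0, 0, 0.44], [0, 0, 0, 0, 0, 0, 0.44]]

```text
time: 13.0
eef_pos: [0.4005, 0.3006, 0.1407]
ee_rot: [[0.364, 0.931, 0.005], [0.931, -0.365, 0.004], [0.006, 0.003, -1.0]]
contact_force: [-0.1, -1.0, -0.4]
opening: 0.0375
grasp_force: 0.0
```

Run:
```python
from h import *
look()
f=grab_frame("top"); cv2.imwrite("pics/t3.png",cv2.resize(f["img"][165:310,150:380],(792,500),interpolation=cv2.INTER_CUBIC))
pick('B',0.002,.058)
```

```text
top tray 445 ((465.46270751953125, 273.55072021484375), (120.97516632080078, 188.49490356445312), 68.92766571044922)
 caps [[0.636, -0.026, 0.033], [0.533, -0.016, 0.032], [0.5, 0.295, 0.037], [0.461, 0.314, 0.037], [0.409, 0.33, 0.037]]
scene tray 259 ((467.27301025390625, 273.70404052734375), (120.46016693115234, 192.9290771484375), 69.21971893310547)
 caps [[0.455, 0.325, 0.03], [0.545, -0.014, 0.026], [0.511, 0.295, 0.033], [0.647, -0.023, 0.026]]
13.1 0.037880981347736306 [0.3991 0.2995 0.1387]
[[[-0.62,0.56,0.02,0,0,-0.21,0.65],[-0.64,0.54,0.02,0,0,-0.21,0.65],[-0.66,0.52,0.02,0,0,-0.21,0.65],[-0.67,0.5,0.02,0,0,-0.21,0.65],[-0.69,0.48,0.02,0,0,-0.2,0.65],[-0.7,0.47,0.02,0,0,-0.21,0.65],[-0.71,0.44,0.01,0,0,-0.2,0.65],[-0.72,0.42,0.02,0,0,-0.21,0.65]]]
[[[-0.74,0.41,0.01,0,-0.01,-0.2,0.65],[0,0,0.7,0,0,0,0.65],[0,0,0.7,0,0,0,0.65],[0,0,0.7,0,0,0,0.65],[0,0,0,0,0,0,0.65],[0,0,0,0,0,0,0],[0,0,0,0,0,0,0],[0,0,0,0,0,0,0]]]
[[[0,0,0,0,0,0,0],[0,0,-0.77,0,0,0,0],[0,0,-0.76,0,0,0,0],[0,0,-0.77,0,0,0,0],[0.79,-0.25,0,0,0,0.23,0],[0.79,-0.28,0,0,0,0.23,0],[0.78,-0.3,0,0,0,0.23,0],[0.77,-0.33,0,0,0,0.23,0]]]
[[[0.75,-0.35,0,0,0,0.24,0],[0.74,-0.38,0,0,0,0.23,0],[0.73,-0.4,0,0,0,0.24,0],[0.72,-0.42,0,0,0,0.23,0],[0,0,0,0,0,0,0],[0,0,0.55,0,0,0,0],[0,0,0.54,0,0,0,0],[0,0,0.55,0.01,0,0,0]]]
[[[0,0,0,0,0,0,0],[0,0,0,0,0,0,0],[0,0,0,0,0,0,0.44],[0,0,0,0,0,0,0.44],[0,0,0,0,0,0,0.44],[0,0,-0.82,0,0,0,0.44],[0,0,-0.82,0,0,0,0.44]]]
39 rows; end [0.4671 0.2729 0.1399]
```

View pics/t3.png

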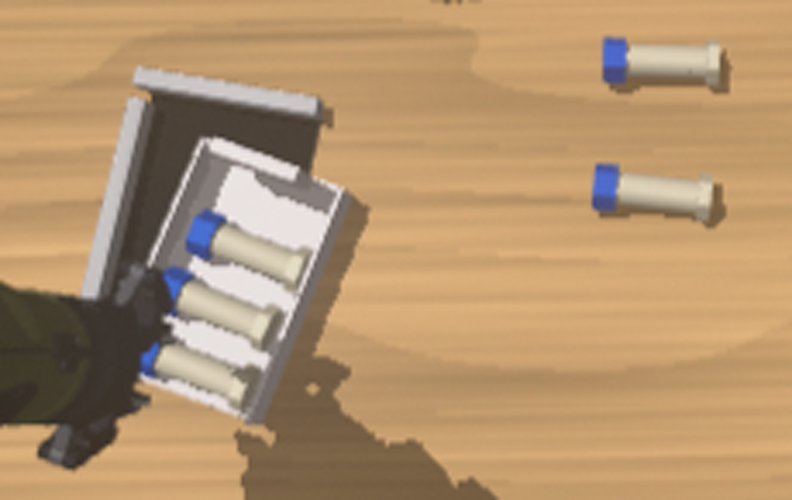

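Three tubes lie side by side in the tray, caps at crop (207,235), (178,285) and (150,360). Two are left, at (625,62) and (605,188). I'll take B next.

Call:
arm_command:
  commands:
    - [[-0.62, 0.56, 0.02, 0, 0, -0.21, 0.65], [-0.64, 0.54, 0.02, 0, 0, -0.21, 0.65], [-0.66, 0.52, 0.02, 0, 0, -0.21, 0.65], [-0.67, 0.5, 0.02, 0, 0, -0.21, 0.65], [-0.69, 0.48, 0.02, 0, 0, -0.2, 0.65], [-0.7, 0.47, 0.02, 0, 0, -0.21, 0.65], [-0.71, 0.44, 0.01, 0, 0, -0.2, 0.65], [-0.72, 0.42, 0.02, 0, 0, -0.21, 0.65]]

```text
time: 13.95
eef_pos: [0.5162, -0.0157, 0.1301]
ee_rot: [[0.14, 0.99, -0.0], [0.99, -0.14, 0.002], [0.002, -0.001, -1.0]]
contact_force: [1.2, 0.3, -0.8]
opening: 0.0552
grasp_force: 0.0
```

Call:
arm_command:
  commands:
    - [[-0.74, 0.41, 0.01, 0, 0, -0.2, 0.65], [0, 0, 0, 0, 0, 0, 0.65], [0, 0, 0.7, 0, 0, 0, 0.65], [0, 0, 0.7, 0, 0, 0, 0.65], [0, 0, 0.7, 0, 0, 0, 0.65], [0, 0, 0, 0, 0, 0, 0.65], [0, 0, 0, 0, 0, 0, 0], [0, 0, 0, 0, 0, 0, 0]]

```text
time: 14.75
eef_pos: [0.5332, -0.0531, 0.0272]
ee_rot: [[0.113, 0.994, 0.004], [0.994, -0.113, 0.002], [0.002, 0.004, -1.0]]
contact_force: [0.4, -0.4, 0.4]
opening: 0.0274
grasp_force: 0.2
```

Call:
arm_command:
  commands:
    - [[0, 0, 0, 0, 0, 0, 0], [0, 0, 0, 0, 0, 0, 0], [0, 0, -0.77, 0, 0, 0, 0], [0, 0, -0.76, 0, 0, 0, 0], [0, 0, -0.77, 0, 0, 0, 0], [0.79, -0.25, 0, 0, 0, 0.23, 0], [0.79, -0.28, 0, 0, 0, 0.23, 0], [0.78, -0.3, 0, 0, 0, 0.23, 0]]

```text
time: 15.55
eef_pos: [0.5083, 0.0703, 0.1426]
ee_rot: [[0.211, 0.977, 0.005], [0.977, -0.211, 0.002], [0.004, 0.005, -1.0]]
contact_force: [0.7, -0.2, -1.0]
opening: 0.0244
grasp_force: 40.2
```

Call:
arm_command:
  commands:
    - [[0.77, -0.33, 0, 0, 0, 0.23, 0], [0.75, -0.35, 0, 0, 0, 0.24, 0], [0.74, -0.38, 0, 0, 0, 0.23, 0], [0.73, -0.4, 0, 0, 0, 0.24, 0], [0.72, -0.42, 0, 0, 0, 0.23, 0], [0, 0, 0, 0, 0, 0, 0], [0, 0, 0, 0, 0, 0, 0]]

```text
time: 16.25
eef_pos: [0.4677, 0.2743, 0.1419]
ee_rot: [[0.362, 0.932, 0.003], [0.932, -0.362, 0.002], [0.003, 0.002, -1.0]]
contact_force: [-0.4, -0.4, -0.3]
opening: 0.0244
grasp_force: 40.2
```

Run:
```python
from h import *
look(); drop(0.002,.058)
```

```text
top tray 389 ((465.39666748046875, 273.30670166015625), (120.80482482910156, 188.74949645996094), 69.24488830566406)
 caps [[0.636, -0.026, 0.033], [0.505, 0.288, 0.037], [0.409, 0.333, 0.035]]
scene tray 213 ((468.6636047363281, 273.76129150390625), (120.23615264892578, 189.7247772216797), 68.83518981933594)
 caps [[0.478, 0.311, 0.035], [0.647, -0.023, 0.028]]
16.35 0.02418011802627218 [0.4678 0.2727 0.1417]
[[[0,-0.01,0.56,0,-0.01,0,0],[0,0,0.56,0.01,0,0,0],[0,-0.01,0.55,0,-0.01,0,0],[0,0,0,0,0,0,0],[0,0,0,0,0,0,0],[0,0,0,0,0,0,0.44],[0,0,0,0,0,0,0.44],[0,0,0,0,0,0,0.44]]]
[[[0,0,-0.82,0,0,0,0.44],[0,0,-0.82,0,0,0,0.44],[0,0,0,0,0,0,0.44],[0,0,0,0,0,0,0.44]]]
12 rows; end [0.467  0.2732 0.1402]
```

Call:
arm_command:
  commands:
    - [[0, 0, 0.56, 0, 0, 0, 0], [0, 0, 0.56, 0, 0, 0, 0], [0, 0, 0.55, 0, 0, 0, 0], [0, 0, 0, 0, 0, 0, 0], [0, 0, 0, 0, 0, 0, 0], [0, 0, 0, 0, 0, 0, 0.44], [0, 0, 0, 0, 0, 0, 0.44], [0, 0, 0, 0, 0, 0, 0.44]]

```text
time: 17.15
eef_pos: [0.469, 0.2741, 0.0592]
ee_rot: [[0.365, 0.931, 0.005], [0.931, -0.365, 0.003], [0.005, 0.003, -1.0]]
contact_force: [0.1, -0.3, -0.0]
opening: 0.0377
grasp_force: 0.0
```

Call:
arm_command:
  commands:
    - [[0, 0, -0.82, 0, 0, 0, 0.44], [0, 0, -0.82, 0, 0, 0, 0.44], [0, 0, 0, 0, 0, 0, 0.44], [0, 0, 0, 0, 0, 0, 0.44]]

```text
time: 17.55
eef_pos: [0.469, 0.2743, 0.1417]
ee_rot: [[0.364, 0.931, 0.006], [0.931, -0.364, 0.004], [0.006, 0.004, -1.0]]
contact_force: [-0.4, -0.3, 0.0]
opening: 0.0375
grasp_force: 0.0
```

Run:
```python
from h import *
look(); pick('A',-0.049,.058)
```

```text
top tray 459 ((465.6456298828125, 273.2779541015625), (121.07865142822266, 188.7989501953125), 69.055908203125)
 caps [[0.636, -0.026, 0.032], [0.409, 0.333, 0.036]]
scene tray 224 ((468.1302185058594, 273.40643310546875), (120.4904556274414, 191.39649963378906), 69.10694122314453)
 caps [[0.486, 0.31, 0.036], [0.647, -0.023, 0.026]]
17.65 0.03777998488910735 [0.4673 0.2732 0.1394]
[[[-0.56,0.62,0.02,0,0,-0.29,0.65],[-0.58,0.6,0.02,0,0,-0.29,0.65],[-0.61,0.57,0.02,0,0,-0.29,0.65],[-0.63,0.55,0.02,0,0,-0.29,0.65],[-0.65,0.52,0.02,0,0,-0.28,0.65],[-0.67,0.5,0.02,0,0,-0.29,0.65],[-0.69,0.47,0.02,0,0,-0.28,0.65],[-0.71,0.44,0.02,0,-0.01,-0.29,0.65]]]
[[[-0.73,0.42,0.02,0.01,0,-0.28,0.65],[0,0,0.7,0,0,0,0.65],[0,0,0.7,0,0,0,0.65],[0,0,0.7,0,0,0,0.65],[0,0,0,0,0,0,0.65],[0,0,0,0,0,0,0],[0,0,0,0,0,0,0],[0,0,0,0,0,0,0]]]
[[[0,0,0,0,0,0,0],[0,0,-0.77,0,0,0,0],[0,0,-0.76,0,0,0,0],[0,0,-0.77,0,0,0,0],[0.7,-0.44,0,0,0,0.26,0],[0.69,-0.47,0,0,0,0.26,0],[0.67,-0.49,0,0,0,0.26,0],[0.65,-0.52,0,0,0,0.26,0]]]
[[[0.63,-0.54,0,0,0,0.26,0],[0.61,-0.56,0,0,0,0.26,0],[0.59,-0.58,0,0,0,0.26,0],[0.57,-0.61,0,0,0,0.25,0],[0.55,-0.62,0,0,0,0.26,0],[0.53,-0.64,0,0,0,0.25,0],[0,0,0,0,0,0,0],[0,0,0.55,0,0,0,0]]]
[[[0,0,0.55,0,0,0,0],[0,0,0.54,0,0,0,0],[0,0,0,0,0,0,0],[0,0,0,0,0,0,0],[0,0,0,0,0,0,0.44],[0,0,0,0,0,0,0.44],[0,0,0,0,0,0,0.44],[0,0,-0.82,0,0,0,0.44]]]
[[[0,0,-0.82,0,0,0,0.44]]]
41 rows; end [0.4199 0.2916 0.1402]
```

Call:
arm_command:
  commands:
    - [[-0.56, 0.62, 0.02, 0, 0, -0.29, 0.65], [-0.58, 0.6, 0.02, 0, 0, -0.29, 0.65], [-0.61, 0.57, 0.02, 0, 0, -0.29, 0.65], [-0.63, 0.55, 0.02, 0, 0, -0.29, 0.65], [-0.65, 0.52, 0.02, 0, 0, -0.28, 0.65], [-0.67, 0.5, 0.02, 0, 0, -0.29, 0.65], [-0.69, 0.47, 0.02, 0, 0, -0.28, 0.65], [-0.71, 0.44, 0.02, 0, 0, -0.29, 0.65]]

```text
time: 18.45
eef_pos: [0.6169, -0.0265, 0.1298]
ee_rot: [[0.05, 0.999, -0.001], [0.999, -0.05, 0.002], [0.002, -0.001, -1.0]]
contact_force: [0.8, 0.7, -0.7]
opening: 0.0553
grasp_force: 0.0
```

Call:
arm_command:
  commands:
    - [[-0.73, 0.42, 0.02, 0, 0, -0.28, 0.65], [0, 0, 0, 0, 0, 0, 0.65], [0, 0, 0.7, 0, 0, 0, 0.65], [0, 0, 0.7, 0, 0, 0, 0.65], [0, 0, 0.7, 0, 0, 0, 0.65], [0, 0, 0, 0, 0, 0, 0.65], [0, 0, 0, 0, 0, 0, 0], [0, 0, 0, 0, 0, 0, 0]]

```text
time: 19.25
eef_pos: [0.638, -0.0621, 0.0272]
ee_rot: [[0.013, 1.0, 0.005], [1.0, -0.013, 0.002], [0.002, 0.005, -1.0]]
contact_force: [0.5, 0.2, 0.3]
opening: 0.0274
grasp_force: 0.0
```

Call:
arm_command:
  commands:
    - [[0, 0, 0, 0, 0, 0, 0], [0, 0, 0, 0, 0, 0, 0], [0, 0, -0.77, 0, 0, 0, 0], [0, 0, -0.76, 0, 0, 0, 0], [0, 0, -0.77, 0, 0, 0, 0], [0.7, -0.44, 0, 0, 0, 0.26, 0], [0.69, -0.47, 0, 0, 0, 0.26, 0], [0.67, -0.49, 0, 0, 0, 0.26, 0]]

```text
time: 20.05
eef_pos: [0.5717, 0.0446, 0.1422]
ee_rot: [[0.124, 0.992, 0.005], [0.992, -0.124, 0.002], [0.003, 0.005, -1.0]]
contact_force: [0.0, 0.3, -0.3]
opening: 0.0247
grasp_force: 40.1
```

Call:
arm_command:
  commands:
    - [[0.65, -0.52, 0, 0, 0, 0.26, 0], [0.63, -0.54, 0, 0, 0, 0.26, 0], [0.61, -0.56, 0, 0, 0, 0.26, 0], [0.59, -0.58, 0, 0, 0, 0.26, 0], [0.57, -0.61, 0, 0, 0, 0.25, 0], [0.55, -0.62, 0, 0, 0, 0.26, 0], [0.53, -0.64, 0, 0, 0, 0.25, 0], [0, 0, 0, 0, 0, 0, 0]]

```text
time: 20.85
eef_pos: [0.4185, 0.2958, 0.1419]
ee_rot: [[0.359, 0.933, 0.003], [0.933, -0.359, 0.005], [0.006, 0.001, -1.0]]
contact_force: [0.8, -0.5, -0.5]
opening: 0.0243
grasp_force: 40.0
```

Run:
```python
from h import *
look(); drop(-.049,.058)
```

```text
top tray 454 ((465.4835510253906, 273.44366455078125), (120.71752166748047, 189.44631958007812), 69.3611831665039)
 caps [[0.502, 0.295, 0.037], [0.48, 0.304, 0.056]]
scene tray 261 ((468.6644592285156, 273.3056945800781), (120.42325592041016, 193.07879638671875), 68.98978424072266)
 caps [[0.444, 0.325, 0.14], [0.486, 0.309, 0.035]]
20.95 0.024179808237530877 [0.4203 0.2928 0.1416]
[[[-0.01,0,0.56,0.01,-0.01,0.01,0],[-0.01,0,0.56,0,-0.01,0.01,0],[-0.01,-0.01,0.55,0.01,-0.01,0,0],[0,0,0,0,0,0,0],[0,0,0,0,0,0,0],[0,0,0,0,0,0,0.44],[0,0,0,0,0,0,0.44],[0,0,0,0,0,0,0.44]]]
[[[0,0,-0.82,0,0,0,0.44],[0,0,-0.82,0,0,0,0.44],[0,0,0,0,0,0,0.44],[0,0,0,0,0,0,0.44]]]
12 rows; end [0.4195 0.2917 0.1401]
```

Call:
arm_command:
  commands:
    - [[-0.01, 0, 0.56, 0, 0, 0, 0], [-0.01, 0, 0.56, 0, 0, 0, 0], [-0.01, 0, 0.55, 0, 0, 0, 0], [0, 0, 0, 0, 0, 0, 0], [0, 0, 0, 0, 0, 0, 0], [0, 0, 0, 0, 0, 0, 0.44], [0, 0, 0, 0, 0, 0, 0.44], [0, 0, 0, 0, 0, 0, 0.44]]

```text
time: 21.75
eef_pos: [0.4211, 0.2912, 0.0585]
ee_rot: [[0.365, 0.931, 0.004], [0.931, -0.365, 0.003], [0.005, 0.003, -1.0]]
contact_force: [0.3, -0.3, 0.1]
opening: 0.0377
grasp_force: 0.0
```

Call:
arm_command:
  commands:
    - [[0, 0, -0.82, 0, 0, 0, 0.44], [0, 0, -0.82, 0, 0, 0, 0.44], [0, 0, 0, 0, 0, 0, 0.44], [0, 0, 0, 0, 0, 0, 0.44]]

```text
time: 22.15
eef_pos: [0.421, 0.2913, 0.141]
ee_rot: [[0.364, 0.931, 0.006], [0.931, -0.364, 0.004], [0.006, 0.004, -1.0]]
contact_force: [-0.2, 0.1, -1.2]
opening: 0.0378
grasp_force: 0.0
```

Run:
```python
from h import *
look()
for n in("top","scene"):
    f=grab_frame(n); P=cloud(f); H=hsv(f["img"]); z=P[...,2]
    if n=="top": cv2.imwrite("pics/t4.png",cv2.resize(f["img"][165:310,150:500],(800,331),interpolation=cv2.INTER_CUBIC))
    y=(H[...,0]>20)&(H[...,0]<35)&(H[...,1]>150)&(abs(P[...,1]+.28)<.13)&(abs(P[...,0]-.5)<.13)
    q=P[y]; q1=q[abs(q[:,2]-.115)<.006]; g=q[abs(q[:,2]-.152)<.005]
    print("cover",rect(q1[:,:2]),"grip",rect(g[:,:2]),np.median(g[:,2]))
R=Rd(-3.2); c=(.507,-.282)
plan([((.45,.15,.22),Rd(-12),.6),(c+(.22,),R,.6),(None,1,.6),(c+(.142,),R,.6,.03),(None,1,.6),(None,4,0)])
```

```text
top tray 502 ((465.58123779296875, 273.47369384765625), (120.87101745605469, 188.25875854492188), 69.04650115966797)
 caps [[0.503, 0.294, 0.037]]
scene tray 281 ((467.70452880859375, 273.80157470703125), (119.99803924560547, 191.35699462890625), 69.0972900390625)
 caps [[0.481, 0.312, 0.04]]
22.25 0.03757127857667795 [0.4194 0.2902 0.1388]
cover ((505.1659851074219, -282.2623291015625), (181.0486297607422, 200.69638061523438), 86.9310531616211) grip ((505.60662841796875, -281.9959716796875), (69.82488250732422, 14.04248046875), 87.39973449707031) 0.15234953756136382
cover ((508.88507080078125, -280.31951904296875), (178.1400604248047, 198.3040008544922), 87.1253890991211) grip ((507.5402526855469, -282.9258728027344), (71.11799621582031, 17.177688598632812), 85.18856811523438) 0.15126255470568162
[[[-0.59,0.4,-0.41,0,0,-0.29,0.6],[-0.61,0.37,-0.41,0,0,-0.29,0.6],[-0.63,0.35,-0.41,0,0,-0.3,0.6],[-0.64,0.33,-0.41,0,0,-0.29,0.6],[-0.82,0.29,0,0,0,-0.11,0.6],[-0.83,0.28,0,0,0,-0.11,0.6],[-0.83,0.27,0,0,0,-0.11,0.6],[-0.83,0.25,0,0,0,-0.11,0.6]]]
[[[-0.84,0.24,0,0,0,-0.11,0.6],[-0.84,0.23,0,0,0,-0.11,0.6],[-0.84,0.21,0,0,0,-0.11,0.6],[-0.85,0.2,0,0,0,-0.11,0.6],[-0.85,0.19,0,0,0,-0.11,0.6],[-0.86,0.18,0,0,0,-0.11,0.6],[0,0,0,0,0,0,0.6],[0,0,0.52,0,0,0,0.6]]]
[[[0,0,0.52,0,0,0,0.6],[0,0,0.52,0,0,0,0.6],[0,0,0,0,0,0,0.6],[0,0,0,0,0,0,0],[0,0,0,0,0,0,0],[0,0,0,0,0,0,0],[0,0,0,0,0,0,0]]]
23 rows; end [ 0.5072 -0.2822  0.1419]
```

View pics/t4.png

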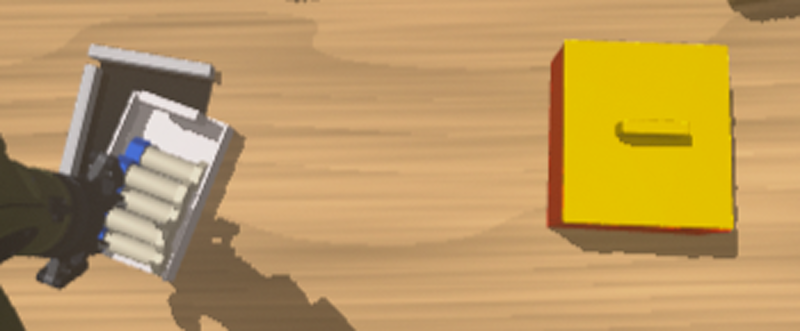

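The tubes are gathered in the tray, though the gripper partly hides them. The cover grip is at crop (655,130). I'll go for the cover now and check the tray again once the arm is clear.

Call:
arm_command:
  commands:
    - [[-0.59, 0.4, -0.41, 0, 0, -0.29, 0.6], [-0.61, 0.37, -0.41, 0, 0, -0.29, 0.6], [-0.63, 0.35, -0.41, 0, 0, -0.3, 0.6], [-0.64, 0.33, -0.41, 0, 0, -0.29, 0.6], [-0.82, 0.29, 0, 0, 0, -0.11, 0.6], [-0.83, 0.28, 0, 0, 0, -0.11, 0.6], [-0.83, 0.27, 0, 0, 0, -0.11, 0.6], [-0.83, 0.25, 0, 0, 0, -0.11, 0.6]]
  force: 90

```text
time: 23.15
eef_pos: [0.473, -0.024, 0.2198]
ee_rot: [[0.147, 0.989, 0.0], [0.989, -0.147, 0.002], [0.002, 0.0, -1.0]]
contact_force: [1.0, 0.1, -0.0]
opening: 0.0512
grasp_force: 0.0
```

Call:
arm_command:
  commands:
    - [[-0.84, 0.24, 0, 0, 0, -0.11, 0.6], [-0.84, 0.23, 0, 0, 0, -0.11, 0.6], [-0.84, 0.21, 0, 0, 0, -0.11, 0.6], [-0.85, 0.2, 0, 0, 0, -0.11, 0.6], [-0.85, 0.19, 0, 0, 0, -0.11, 0.6], [-0.86, 0.18, 0, 0, 0, -0.11, 0.6], [0, 0, 0, 0, 0, 0, 0.6], [0, 0, 0, 0, 0, 0, 0.6]]

```text
time: 23.95
eef_pos: [0.5071, -0.2822, 0.2187]
ee_rot: [[0.058, 0.998, -0.0], [0.998, -0.058, 0.004], [0.004, -0.001, -1.0]]
contact_force: [-0.2, 0.9, -0.6]
opening: 0.0515
grasp_force: 0.0
```

Run:
```python
from h import *
look()
a=grab_frame("top")["img"][190:310,170:270]; b=grab_frame("scene")["img"][175:275,380:480]
cv2.imwrite("pics/t5.png",np.hstack([cv2.resize(a,(400,480),interpolation=cv2.INTER_CUBIC),cv2.resize(b,(400,480),interpolation=cv2.INTER_CUBIC)]))
R=Rd(-3.2); c=(.507,-.282)
plan([(c+(.142,),R,.6,.03),(None,2,.6),(None,4,0)])
```

```text
top tray 617 ((465.75543212890625, 274.0437316894531), (121.7900619506836, 188.53707885742188), 69.03374481201172)
 caps [[0.503, 0.294, 0.036], [0.48, 0.307, 0.055], [0.456, 0.319, 0.038], [0.431, 0.324, 0.057], [0.405, 0.336, 0.037]]
scene tray 341 ((467.6970520019531, 273.7834167480469), (120.02840423583984, 191.14805603027344), 69.15127563476562)
 caps [[0.481, 0.312, 0.04]]
24.05 0.05137022923972906 [ 0.5072 -0.2806  0.2194]
[[[-0.01,0,0.52,0,-0.01,0,0.6],[-0.01,-0.01,0.52,0,-0.01,0,0.6],[-0.02,0,0.52,0.01,0,0.01,0.6],[0,0,0,0,0,0,0.6],[0,0,0,0,0,0,0.6],[0,0,0,0,0,0,0],[0,0,0,0,0,0,0],[0,0,0,0,0,0,0]]]
[[[0,0,0,0,0,0,0]]]
9 rows; end [ 0.507  -0.2821  0.1421]
```

View pics/t5.png

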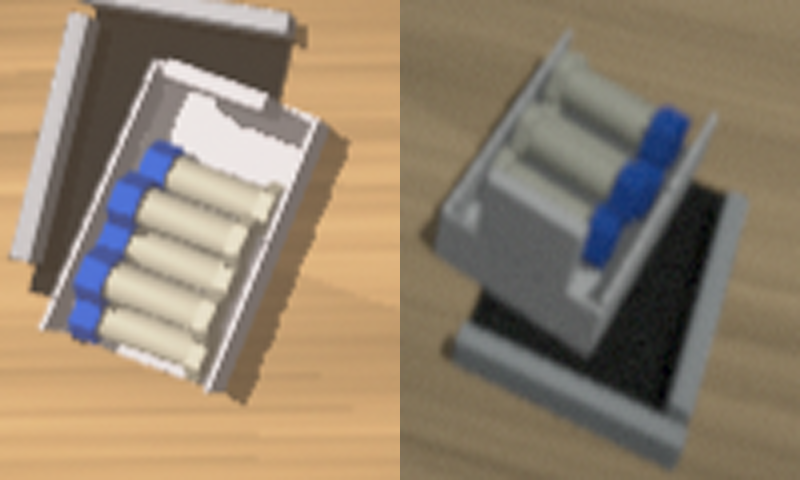

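All five tubes sit nested in the tray: five caps in the left crop, from (158,160) down to (85,318). Now I'll grip the cover, lift it and set it down where the tubes lay.

Call:
arm_command:
  commands:
    - [[-0.01, 0, 0.52, 0, -0.01, 0, 0.6], [-0.01, 0, 0.52, 0, -0.01, 0, 0.6], [-0.02, 0, 0.52, 0, 0, 0, 0.6], [0, 0, 0, 0, 0, 0, 0.6], [0, 0, 0, 0, 0, 0, 0.6], [0, 0, 0, 0, 0, 0, 0], [0, 0, 0, 0, 0, 0, 0], [0, 0, 0, 0, 0, 0, 0]]

```text
time: 24.95
eef_pos: [0.5086, -0.2841, 0.1442]
ee_rot: [[0.056, 0.998, 0.004], [0.998, -0.056, -0.002], [-0.002, 0.004, -1.0]]
contact_force: [-1.0, -0.6, -1.6]
opening: 0.0123
grasp_force: 87.8
```

Call:
arm_command:
  commands:
    - [[0, 0, 0, 0, 0, 0, 0], [0, 0, 0, 0, 0, 0, 0], [0, 0, -0.3, 0, 0, 0, 0], [0, 0, -0.6, 0, 0, 0, 0], [0, 0, -0.6, 0, 0, 0, 0], [0, 0, 0, 0, 0, 0, 0]]

```text
time: 25.55
eef_pos: [0.5102, -0.285, 0.2218]
ee_rot: [[0.056, 0.998, 0.01], [0.998, -0.056, -0.005], [-0.004, 0.01, -1.0]]
contact_force: [1.0, -0.6, -1.6]
opening: 0.0125
grasp_force: 88.4
```

Run:
```python
from h import *
look()
R=Rd(-3.2); c=(.48,.02)
plan([(c+(.18,),R,0,.04),(None,2,0),(c+(.047,),R,0,.03),(None,2,0)])
```

```text
top tray 603 ((465.6090087890625, 273.2889404296875), (122.73322296142578, 187.85877990722656), 68.6993408203125)
 caps [[0.503, 0.294, 0.037], [0.48, 0.307, 0.055], [0.456, 0.318, 0.036], [0.431, 0.325, 0.057], [0.405, 0.335, 0.037]]
scene tray 346 ((467.5310974121094, 273.76104736328125), (120.35469055175781, 190.4484100341797), 69.23258209228516)
 caps [[0.481, 0.313, 0.04]]
25.65 0.012550040663731084 [ 0.5081 -0.2838  0.2176]
[[[0.75,-0.11,0.09,0,0,0,0],[0.76,-0.11,0.09,0,0,0,0],[0.75,-0.11,0.09,0,0,0,0],[0.76,-0.12,0.09,0,0,0,0],[0.75,-0.11,0.1,0.01,0,0,0],[0.76,-0.12,0.09,0,0,0,0],[0.75,-0.11,0.1,0.01,0,0,0],[0.76,-0.11,0.09,0,0.01,0,0]]]
[[[0,0,0,0,0,0,0],[0,0,0,0,0,0,0],[0,0,0.53,0,0,0,0],[0,0,0.53,0,0,0,0],[0,0,0.53,0,0,0,0],[0,0,0.54,0,0,0,0],[0,-0.01,0.53,0,0,0,0],[0,0,0,0,0,0,0]]]
[[[0,0,0,0,0,0,0]]]
17 rows; end [0.4798 0.0202 0.0471]
```

Call:
arm_command:
  commands:
    - [[0.75, -0.11, 0.09, 0, 0, 0, 0], [0.76, -0.11, 0.09, 0, 0, 0, 0], [0.75, -0.11, 0.09, 0, 0, 0, 0], [0.76, -0.12, 0.09, 0, 0, 0, 0], [0.75, -0.11, 0.1, 0, 0, 0, 0], [0.76, -0.12, 0.09, 0, 0, 0, 0], [0.75, -0.11, 0.1, 0, 0, 0, 0], [0.76, -0.11, 0.09, 0, 0, 0, 0]]

```text
time: 26.45
eef_pos: [0.478, 0.0217, 0.178]
ee_rot: [[0.057, 0.998, -0.001], [0.998, -0.057, -0.001], [-0.001, -0.001, -1.0]]
contact_force: [0.4, 0.7, -3.5]
opening: 0.0124
grasp_force: 88.1
```

Call:
arm_command:
  commands:
    - [[0, 0, 0, 0, 0, 0, 0], [0, 0, 0, 0, 0, 0, 0], [0, 0, 0.53, 0, 0, 0, 0], [0, 0, 0.53, 0, 0, 0, 0], [0, 0, 0.53, 0, 0, 0, 0], [0, 0, 0.54, 0, 0, 0, 0], [0, 0, 0.5, 0, 0, 0, 0], [0, 0, 0, 0, 0, 0, 0]]

```text
time: 27.25
eef_pos: [0.4768, 0.0188, 0.0453]
ee_rot: [[0.058, 0.998, -0.006], [0.998, -0.058, -0.002], [-0.002, -0.006, -1.0]]
contact_force: [-1.5, -0.5, -3.5]
opening: 0.0121
grasp_force: 88.2
```

Call:
arm_command:
  commands:
    - [[0, 0, 0.05, 0, 0, 0, 0], [0, 0, 0.05, 0, 0, 0, 0], [0, 0, 0, 0, 0, 0, 0], [0, 0, 0, 0, 0, 0, 0]]

```text
time: 27.65
eef_pos: [0.4811, 0.0202, 0.0445]
ee_rot: [[0.056, 0.998, 0.004], [0.998, -0.056, -0.001], [-0.001, 0.004, -1.0]]
contact_force: [0.0, -0.1, -2.9]
opening: 0.0126
grasp_force: 88.2
```

Call:
arm_command:
  commands:
    - [[0, 0, 0.05, 0, 0, 0, 0], [0, 0, 0.04, 0, 0, 0, 0], [0, 0, 0, 0, 0, 0, 0], [0, 0, 0, 0, 0, 0, 0.5], [0, 0, 0, 0, 0, 0, 0.5], [0, 0, 0, 0, 0, 0, 0.5], [0, 0, 0, 0, 0, 0, 0.5]]

```text
time: 28.35
eef_pos: [0.4803, 0.0203, 0.039]
ee_rot: [[0.056, 0.998, 0.002], [0.998, -0.056, -0.001], [-0.001, 0.002, -1.0]]
contact_force: [-0.7, 0.4, 0.9]
opening: 0.0429
grasp_force: 0.0
```

Call:
arm_command:
  commands:
    - [[0, 0, -0.5, 0, 0, 0, 0.5], [0, 0, -0.8, 0, 0, 0, 0.5], [0, 0, -0.8, 0, 0, 0, 0.5], [0, 0, -0.8, 0, 0, 0, 0.5], [0, 0, 0, 0, 0, 0, 0.5], [0, 0, 0, 0, 0, 0, 0.5]]

```text
time: 28.95
eef_pos: [0.4808, 0.0204, 0.1849]
ee_rot: [[0.056, 0.998, 0.005], [0.998, -0.056, -0.001], [-0.0, 0.005, -1.0]]
contact_force: [0.3, 0.1, -0.4]
opening: 0.0428
grasp_force: 0.0
```

Run:
```python
from h import *
look()
for n in("top","scene"):
    f=grab_frame(n); P=cloud(f); H=hsv(f["img"]); z=P[...,2]
    w=(H[...,1]<50)&(H[...,2]>110)&(P[...,1]>.1)&(P[...,1]<.45)&(P[...,0]<.75)&(P[...,0]>.3)&(z>.08)&(z<.095)
    print("handle",rect(P[w][:,:2]),w.sum())
    r=(((H[...,0]<8)|(H[...,0]>172))&(H[...,1]>140)&(abs(z-.11)<.006)&(abs(P[...,0]-.5)<.13)&(abs(P[...,1]+.28)<.13)); print("bin",rect(P[r][:,:2]),r.sum())
    y=(H[...,0]>20)&(H[...,0]<35)&(H[...,1]>150)&(abs(P[...,1]-.02)<.13)&(abs(P[...,0]-.48)<.13)
    q=P[y]; q1=q[abs(q[:,2]-.012)<.006]; g=q[abs(q[:,2]-.048)<.006]
    print("cover",rect(q1[:,:2]),"grip",rect(g[:,:2]),np.median(g[:,2]))
    # rails: z .02-.03, grey, near tray
    ra=(H[...,1]<80)&(z>.021)&(z<.031)&(P[...,1]>.15)&(P[...,1]<.45)&(P[...,0]>.38)&(P[...,0]<.7)
    for m in comps(ra,25): print("rail",m.sum(),rect(P[m][:,:2]))
```

```text
top tray 636 ((465.454345703125, 273.9137878417969), (121.74755859375, 188.2686309814453), 68.75311279296875)
 caps [[0.503, 0.294, 0.037], [0.48, 0.307, 0.055], [0.456, 0.318, 0.037], [0.431, 0.326, 0.057], [0.404, 0.335, 0.037]]
scene tray 339 ((467.4009094238281, 273.8462829589844), (120.50537872314453, 189.59539794921875), 68.96509552001953)
 caps [[0.481, 0.313, 0.039]]
29.05 0.04212767292456062 [0.479  0.0203 0.1829]
handle ((548.3621826171875, 241.42649841308594), (68.9697265625, 11.850135803222656), 69.28152465820312) 129
bin ((503.86041259765625, -282.3079833984375), (180.98419189453125, 199.59280395507812), 86.1274185180664) 661
cover ((476.47509765625, -44.643455505371094), (49.10525131225586, 197.70269775390625), 88.61768341064453) grip ((0.0, 0.0), (0.0, 0.0), 0.0) nan
rail 294 ((614.5780639648438, 282.394287109375), (148.2455291748047, 15.37515640258789), 79.14930725097656)
rail 366 ((527.1541748046875, 368.3231201171875), (17.058618545532227, 168.9548797607422), 79.37216186523438)
rail 106 ((487.58648681640625, 249.55563354492188), (75.70724487304688, 28.12140274047851
[... 517 characters left out ...]
875, 14.721076965332031), 71.00360870361328) 118
bin ((506.53326416015625, -280.7234191894531), (179.7244415283203, 200.0252685546875), 86.04972076416016) 428
cover ((482.7627868652344, 22.130401611328125), (176.51670837402344, 200.41293334960938), 87.15997314453125) grip ((481.484619140625, 21.88775062561035), (69.38306427001953, 16.14401626586914), 87.70191955566406) 0.04735118614959499
rail 280 ((528.7972412109375, 368.7763366699219), (14.666873931884766, 169.1350555419922), 79.30366516113281)
rail 111 ((554.8119506835938, 240.75100708007812), (119.9782943725586, 11.974783897399902), 73.23420715332031)
rail 317 ((616.5474853515625, 283.31317138671875), (149.6276092529297, 19.50730323791504), 79.07316589355469)
  return _methods._mean(a, axis=axis, dtype=dtype,
  ret = ret.dtype.type(ret / rcount)
```

The cover rests on the bench at (0.481, 0.021). The bin, the rails (giving home at about (0.515, 0.302), yaw -10.8°) and the handle are all measured. Next I grasp the handle.

Run:
```python
from h import *
R=Rd(-21); c=(.549,.242)
plan([(c+(.17,),R,.42),(None,2,.42),(c+(.068,),R,.42,.035),(None,2,.42),(None,5,0)])
```

```text
[[[0.75,0.19,0.04,0,0,0.37,0.42],[0.76,0.15,0.04,0,0,0.37,0.42],[0.77,0.12,0.04,0,0,0.37,0.42],[0.77,0.07,0.04,0,0,0.37,0.42],[0.77,0.04,0.04,0,0,0.37,0.42],[0.78,-0.01,0.04,-0.01,0.01,0.37,0.42],[0,0,0,0,0,0,0.42],[0,0,0,0,0,0,0.42]]]
[[[0,0,0.68,0,0,0,0.42],[0,0,0.68,0,0,0,0.42],[0,0,0.68,0,0,0,0.42],[0,0,0,0,0,0,0.42],[0,0,0,0,0,0,0.42],[0,0,0,0,0,0,0],[0,0,0,0,0,0,0],[0,0,0,0,0,0,0]]]
[[[0,0,0,0,0,0,0],[0,0,0,0,0,0,0]]]
18 rows; end [0.5489 0.2421 0.0681]
```

Call:
arm_command:
  commands:
    - [[0.75, 0.19, 0.04, 0, 0, 0.37, 0.42], [0.76, 0.15, 0.04, 0, 0, 0.37, 0.42], [0.77, 0.12, 0.04, 0, 0, 0.37, 0.42], [0.77, 0.07, 0.04, 0, 0, 0.37, 0.42], [0.77, 0.04, 0.04, 0, 0, 0.37, 0.42], [0.78, -0.01, 0.04, 0, 0, 0.37, 0.42], [0, 0, 0, 0, 0, 0, 0.42], [0, 0, 0, 0, 0, 0, 0.42]]
  force: 120

```text
time: 29.95
eef_pos: [0.5493, 0.2425, 0.1701]
ee_rot: [[0.356, 0.934, -0.001], [0.934, -0.356, -0.003], [-0.003, 0.0, -1.0]]
contact_force: [0.2, -0.2, 0.1]
opening: 0.0359
grasp_force: 0.0
```

Call:
arm_command:
  commands:
    - [[0, 0, 0.68, 0, 0, 0, 0.42], [0, 0, 0.68, 0, 0, 0, 0.42], [0, 0, 0.68, 0, 0, 0, 0.42], [0, 0, 0, 0, 0, 0, 0.42], [0, 0, 0, 0, 0, 0, 0.42], [0, 0, 0, 0, 0, 0, 0], [0, 0, 0, 0, 0, 0, 0], [0, 0, 0, 0, 0, 0, 0]]

```text
time: 30.75
eef_pos: [0.5516, 0.2425, 0.0725]
ee_rot: [[0.358, 0.934, 0.005], [0.934, -0.358, 0.001], [0.003, 0.005, -1.0]]
contact_force: [-2.1, -0.6, 7.2]
opening: 0.0106
grasp_force: 117.9
```

Call:
arm_command:
  commands:
    - [[0, 0, 0, 0, 0, 0, 0], [0, 0, 0, 0, 0, 0, 0], [0, 0, -0.05, 0, 0, 0, 0], [0, 0, -0.1, 0, 0, 0, 0], [0, 0, -0.2, 0, 0, 0, 0], [0, 0, -0.3, 0, 0, 0, 0], [0, 0, 0, 0, 0, 0, 0]]

```text
time: 31.45
eef_pos: [0.552, 0.2427, 0.1048]
ee_rot: [[0.358, 0.934, 0.006], [0.934, -0.358, 0.001], [0.003, 0.006, -1.0]]
contact_force: [0.8, -0.6, -4.4]
opening: 0.011
grasp_force: 117.2
```

Run:
```python
from h import *
st()
f=grab_frame("scene"); cv2.imwrite("pics/s6.png",cv2.resize(f["img"][130:290,330:530],(750,600),interpolation=cv2.INTER_CUBIC))
```

```text
{'time': 31.45, 'joint_positions': [23.7898, 27.4777, -11.2746, 50.9076, -0.1103, 134.7763], 'eef_pos': [0.552, 0.2427, 0.1048], 'ee_rot': [[0.3581, 0.9336, 0.0062], [0.9337, -0.3582, 0.0006], [0.0028, 0.0056, -1.0]], 'contact_force': [0.752, -0.5672, -4.4334], 'moment': [-0.145, -0.4586, -0.048], 'grasp_force': 117.2244, 'opening': 0.011}
```

View pics/s6.png

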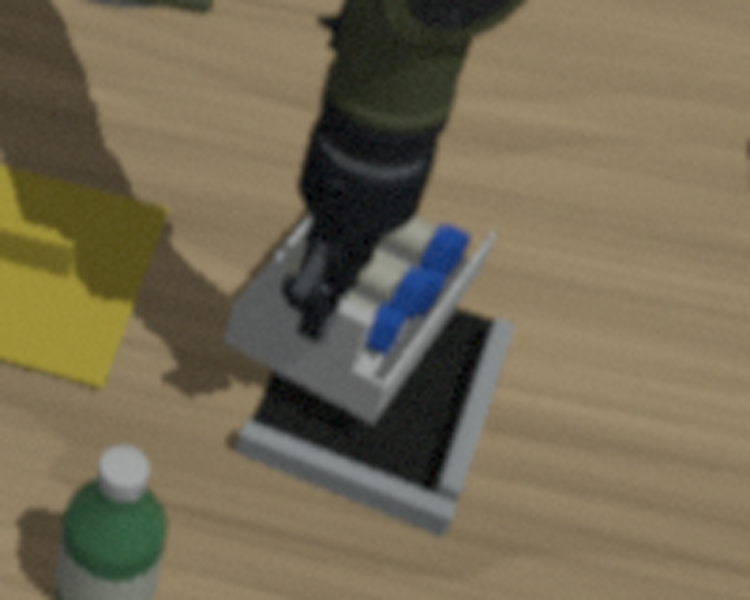

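The tray hangs from the gripper with the tubes still nested in it (caps at crop (445,245), (418,290), (385,327)). I'll carry it over now.

```bash
cat >> h.py <<'E'
BIN=(.505,-.2815)
def tip(off,lz,tilt,th=-29.1,H=.0685):
    R=Rd(th,-tilt); Rt=np.column_stack([R[:,1],R[:,0],-R[:,2]])  # tray axes
    a=np.radians(th); lip=np.array([BIN[0]+off*np.cos(a),BIN[1]+off*np.sin(a),lz])
    return lip+Rt@np.array([.184,0,H]),R
E
python3 - <<'E'
from h import *
f=grab_frame("top"); P=cloud(f); H=hsv(f["img"]); z=P[...,2]
o=observe(); R=o["ee_rot"]; L=(P-o["eef_pos"])@R  # tool frame
w=(H[...,1]<50)&(H[...,2]>110)&(abs(L[...,0])<.065)&(L[...,1]<-.03)&(L[...,1]>-.185)&(L[...,2]>.025)&(L[...,2]<.05)
q=L[w]; print(len(q),np.polyfit(q[:,1],q[:,2],1))
p1,R1=tip(-.03,.2,-6)
print(tip(-.03,.19,0)[0],tip(.02,.17,20)[0],tip(.02,.17,50)[0])
plan([((.53,.235,.3),Rd(-21,6),0,.03),((.62,0,.30),Rd(-25,6),0,.04),(p1,R1,0,.04),(None,3,0)])
E
```

```text
746 [0.0271 0.0403]
[ 0.6396 -0.3564  0.2585] [ 0.6531 -0.3639  0.2973] [ 0.58   -0.3232  0.355 ]
[[[-0.04,-0.05,-0.56,0.11,0,0,0],[-0.04,-0.05,-0.56,0.11,0,0,0],[-0.04,-0.06,-0.56,0.11,0,0,0],[-0.04,-0.07,-0.56,0.11,0,0,0],[-0.04,-0.08,-0.56,0.11,0,0,0],[-0.04,-0.09,-0.56,0.11,0,0,0],[-0.04,-0.11,-0.56,0.11,0,0,0],[-0.53,0.48,-0.05,0,0.01,0.07,0]]]
[[[-0.53,0.48,-0.05,0,0.01,0.07,0],[-0.53,0.49,-0.05,0,0.01,0.07,0],[-0.52,0.49,-0.05,0,0,0.07,0],[-0.52,0.5,-0.05,0,0.01,0.07,0],[-0.51,0.51,-0.06,0,0,0.07,0],[-0.5,0.51,-0.06,0,0.01,0.08,0],[-0.63,0.36,0.07,0,0.01,0.05,0],[-0.63,0.36,0.06,0,0,0.05,0]]]
[[[-0.63,0.37,0.06,0,0.01,0.05,0],[-0.62,0.37,0.06,0,0,0.05,0],[-0.62,0.37,0.07,0,0.01,0.05,0],[-0.62,0.38,0.06,0,0,0.05,0],[-0.61,0.38,0.06,0,0.01,0.05,0],[-0.61,0.39,0.06,0,0,0.05,0],[-0.61,0.39,0.07,0,0.01,0.05,0],[-0.61,0.4,0.06,0,0,0.06,0]]]
[[[0,0,0,0,0,0,0],[0,0,0,0,0,0,0],[0,0,0,0,0,0,0]]]
27 rows; end [ 0.645  -0.3593  0.2491]
```

Call:
arm_command:
  commands:
    - [[-0.04, -0.05, -0.56, 0.11, 0, 0, 0], [-0.04, -0.05, -0.56, 0.11, 0, 0, 0], [-0.04, -0.06, -0.56, 0.11, 0, 0, 0], [-0.04, -0.07, -0.56, 0.11, 0, 0, 0], [-0.04, -0.08, -0.56, 0.11, 0, 0, 0], [-0.04, -0.09, -0.56, 0.11, 0, 0, 0], [-0.04, -0.11, -0.56, 0.11, 0, 0, 0], [0, 0, 0, 0, 0, 0, 0]]

```text
time: 32.35
eef_pos: [0.5312, 0.2354, 0.3026]
ee_rot: [[0.358, 0.929, -0.092], [0.934, -0.356, 0.04], [0.004, -0.1, -0.995]]
contact_force: [0.9, 1.1, -4.3]
opening: 0.0106
grasp_force: 119.0
```

Call:
arm_command:
  commands:
    - [[-0.53, 0.48, -0.05, 0, 0.01, 0.07, 0], [-0.53, 0.48, -0.05, 0, 0.01, 0.07, 0], [-0.53, 0.49, -0.05, 0, 0.01, 0.07, 0], [-0.52, 0.49, -0.05, 0, 0, 0.07, 0], [-0.52, 0.5, -0.05, 0, 0.01, 0.07, 0], [-0.51, 0.51, -0.06, 0, 0, 0.07, 0], [-0.5, 0.51, -0.06, 0, 0.01, 0.08, 0], [-0.63, 0.36, 0.07, 0, 0.01, 0.05, 0]]

```text
time: 33.15
eef_pos: [0.6241, -0.0372, 0.2919]
ee_rot: [[0.429, 0.898, -0.095], [0.903, -0.427, 0.045], [0.0, -0.105, -0.994]]
contact_force: [0.5, -0.6, -4.0]
opening: 0.0107
grasp_force: 119.0
```

Call:
arm_command:
  commands:
    - [[-0.63, 0.36, 0.06, 0, 0, 0.05, 0], [-0.63, 0.37, 0.06, 0, 0.01, 0.05, 0], [-0.62, 0.37, 0.06, 0, 0, 0.05, 0], [-0.62, 0.37, 0.07, 0, 0.01, 0.05, 0], [-0.62, 0.38, 0.06, 0, 0, 0.05, 0], [-0.61, 0.38, 0.06, 0, 0.01, 0.05, 0], [-0.61, 0.39, 0.06, 0, 0, 0.05, 0], [-0.61, 0.39, 0.07, 0, 0.01, 0.05, 0]]

```text
time: 33.95
eef_pos: [0.6421, -0.3244, 0.2507]
ee_rot: [[0.479, 0.873, -0.094], [0.878, -0.476, 0.052], [0.0, -0.107, -0.994]]
contact_force: [0.8, -0.4, -4.3]
opening: 0.0105
grasp_force: 119.0
```

Call:
arm_command:
  commands:
    - [[-0.61, 0.4, 0.06, 0, 0, 0.06, 0], [0, 0, 0, 0, 0, 0, 0], [0, 0, 0, 0, 0, 0, 0], [0, 0, 0, 0, 0, 0, 0]]

```text
time: 34.35
eef_pos: [0.6446, -0.3585, 0.2471]
ee_rot: [[0.486, 0.869, -0.094], [0.874, -0.483, 0.052], [-0.0, -0.107, -0.994]]
contact_force: [0.3, -0.1, -3.6]
opening: 0.0105
grasp_force: 119.0
```

Run:
```python
from h import *
st()
f=grab_frame("top"); cv2.imwrite("pics/t7.png",cv2.resize(f["img"][100:320,330:570],(640,587),interpolation=cv2.INTER_CUBIC))
W=[(*tip(-.02,.18,5),0,.03)]
W=[]
for off,lz,t in((-.01,.18,8),(.02,.17,20),(.025,.165,35),(.025,.165,50)):
    p,R=tip(off,lz,t); W+=[(p,R,0,.03)]
plan(W+[(None,6,0)],ang=4)
```

```text
{'time': 34.35, 'joint_positions': [-29.0754, 44.0657, 41.1894, 93.2809, -0.0159, 90.0099], 'eef_pos': [0.6446, -0.3585, 0.2471], 'ee_rot': [[0.4861, 0.8689, -0.0939], [0.8739, -0.4833, 0.0519], [-0.0003, -0.1073, -0.9942]], 'contact_force': [0.2725, -0.1144, -3.6285], 'moment': [-0.2594, -0.55, -0.0278], 'grasp_force': 118.9661, 'opening': 0.0105}
[[[0,0,-0.13,-0.44,0,0,0],[-0.01,0.01,-0.13,-0.44,0,0,0],[0,0.02,-0.13,-0.44,0,0,0],[-0.01,0.03,-0.12,-0.44,0,0.01,0],[0,0.05,-0.11,-0.38,0,0,0],[0,0.06,-0.11,-0.37,0,0,0],[0,0.06,-0.11,-0.38,0,0,0],[0,0.06,-0.11,-0.37,0,0,0]]]
[[[0,-0.1,-0.19,-0.47,0,0,0],[0,-0.09,-0.2,-0.47,0,0,0],[0,-0.08,-0.21,-0.47,0,0,0],[0,-0.07,-0.21,-0.47,0,0,0],[0,-0.12,-0.23,-0.47,0,0,0],[0,-0.1,-0.23,-0.47,0,0,0],[0,-0.09,-0.24,-0.47,0,0,0],[0,-0.08,-0.25,-0.46,0,0,0]]]
[[[0,0,0,0,0,0,0],[0,0,0,0,0,0,0],[0,0,0,0,0,0,0],[0,0,0,0,0,0,0],[0,0,0,0,0,0,0],[0,0,0,0,0,0,0]]]
22 rows; end [ 0.5841 -0.3255  0.3499]
```

View pics/t7.png

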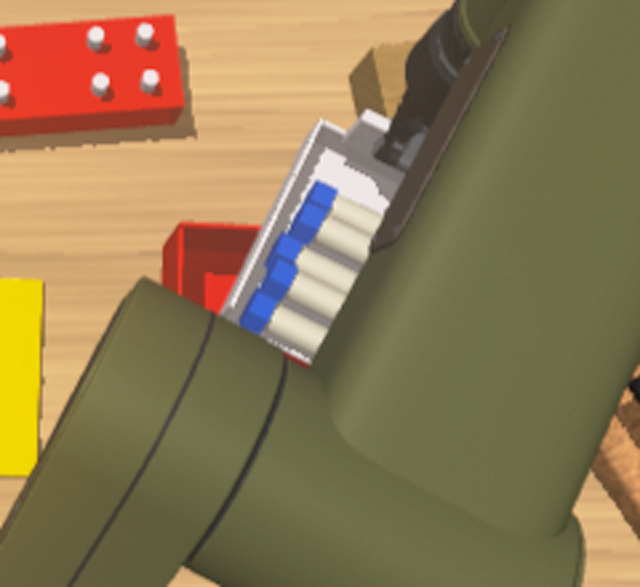

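The tray and its five tubes are over the bin, with the lip around crop (265,340) and the red bin visible at (215,260). Now I tip it.

Call:
arm_command:
  commands:
    - [[0, 0, -0.13, -0.44, 0, 0, 0], [-0.01, 0.01, -0.13, -0.44, 0, 0, 0], [0, 0.02, -0.13, -0.44, 0, 0, 0], [-0.01, 0.03, -0.12, -0.44, 0, 0.01, 0], [0, 0.05, -0.11, -0.38, 0, 0, 0], [0, 0.06, -0.11, -0.37, 0, 0, 0], [0, 0.06, -0.11, -0.38, 0, 0, 0], [0, 0.06, -0.11, -0.37, 0, 0, 0]]

```text
time: 35.2
eef_pos: [0.652, -0.3628, 0.2985]
ee_rot: [[0.486, 0.821, 0.3], [0.874, -0.456, -0.167], [-0.0, 0.344, -0.939]]
contact_force: [0.1, -0.5, -4.0]
opening: 0.0103
grasp_force: 119.0
```

Call:
arm_command:
  commands:
    - [[0, -0.1, -0.19, -0.47, 0, 0, 0], [0, -0.09, -0.2, -0.47, 0, 0, 0], [0, -0.08, -0.21, -0.47, 0, 0, 0], [0, -0.07, -0.21, -0.47, 0, 0, 0], [0, 0, 0, 0, 0, 0, 0], [0, 0, 0, 0, 0, 0, 0], [0, 0, 0, 0, 0, 0, 0], [0, 0, 0, 0, 0, 0, 0]]

```text
time: 36.0
eef_pos: [0.6255, -0.3494, 0.3285]
ee_rot: [[0.487, 0.714, 0.503], [0.873, -0.398, -0.281], [-0.001, 0.576, -0.817]]
contact_force: [0.2, -0.5, -2.0]
opening: 0.0106
grasp_force: 120.7
```

Call:
arm_command:
  commands:
    - [[0, -0.12, -0.23, -0.47, 0, 0, 0], [0, -0.1, -0.23, -0.47, 0, 0, 0], [0, -0.09, -0.24, -0.47, 0, 0, 0], [0, -0.08, -0.25, -0.46, 0, 0, 0], [0, 0, 0, 0, 0, 0, 0], [0, 0, 0, 0, 0, 0, 0], [0, 0, 0, 0, 0, 0, 0], [0, 0, 0, 0, 0, 0, 0]]

```text
time: 36.8
eef_pos: [0.5857, -0.3275, 0.3522]
ee_rot: [[0.488, 0.56, 0.67], [0.873, -0.312, -0.375], [-0.001, 0.768, -0.641]]
contact_force: [0.1, 0.2, -1.9]
opening: 0.0104
grasp_force: 120.7
```

Run:
```python
from h import *
st()
a=grab_frame("top")["img"][120:300,370:540]; b=grab_frame("scene")["img"][100:250,170:320]
cv2.imwrite("pics/t8.png",np.hstack([cv2.resize(a,(400,420),interpolation=cv2.INTER_CUBIC),cv2.resize(b,(400,420),interpolation=cv2.INTER_CUBIC)]))
```

```text
{'time': 36.8, 'joint_positions': [-29.2064, -0.8392, -34.3493, 6.3415, -0.01, 89.9523], 'eef_pos': [0.5857, -0.3275, 0.3522], 'ee_rot': [[0.4876, 0.5597, 0.67], [0.8731, -0.312, -0.3748], [-0.0008, 0.7677, -0.6408]], 'contact_force': [0.0644, 0.2335, -1.919], 'moment': [0.5389, 0.8906, -0.0229], 'grasp_force': 120.674, 'opening': 0.0104}
```

View pics/t8.png

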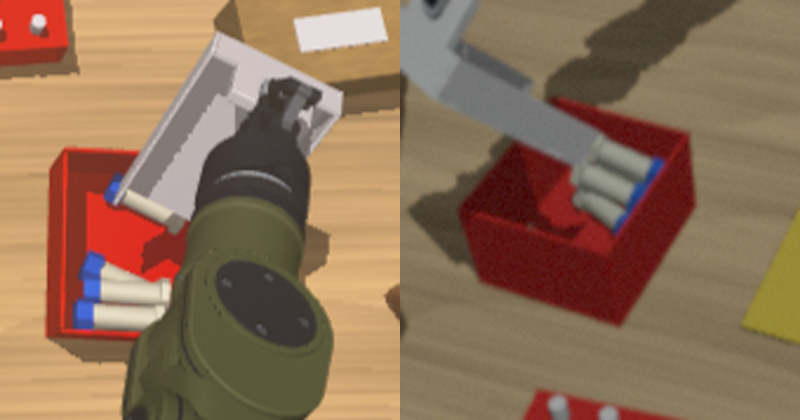

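Most tubes are in the bin against its near wall (left crop, (90,265)–(85,315)). One is still close to the lip at (145,205). I'll lift the tray while it's still tilted and look again.

Call:
arm_command:
  commands:
    - [[0, 0.2, -0.2, 0, 0, 0, 0], [0, 0.4, -0.3, 0, 0, 0, 0], [0, 0.4, -0.3, 0, 0, 0, 0], [0, 0.5, 0.2, 0, 0, 0, 0], [0, 0.5, 0.3, 0, 0, 0, 0], [0, 0, 0, 0, 0, 0, 0], [0, 0, 0, 0, 0, 0, 0], [0, 0, 0, 0, 0, 0, 0]]

```text
time: 37.7
eef_pos: [0.6293, -0.3518, 0.4353]
ee_rot: [[0.488, 0.563, 0.667], [0.873, -0.314, -0.373], [-0.001, 0.765, -0.644]]
contact_force: [0.1, -0.6, -2.0]
opening: 0.0108
grasp_force: 120.7
```

Run:
```python
from h import *
st()
fa=grab_frame("top"); fb=grab_frame("scene"); a=fa["img"][120:300,370:540]; b=fb["img"][100:250,170:320]
cv2.imwrite("pics/t9.png",np.hstack([cv2.resize(a,(400,420),interpolation=cv2.INTER_CUBIC),cv2.resize(b,(400,420),interpolation=cv2.INTER_CUBIC)]))
for f in (fa,fb):
    P=cloud(f); H=hsv(f["img"]); 
    q=P[(abs(P[...,0]-.505)<.08)&(abs(P[...,1]+.2815)<.07)&(P[...,2]<.13)]; print(np.percentile(q[:,2],[50,90,97,99.5]))
    print([np.round(c,3).tolist() for m,c,k in tubes(f["img"],P)])
```

```text
{'time': 37.7, 'joint_positions': [-29.1968, 1.5406, -18.8763, 19.6929, -0.0179, 89.9579], 'eef_pos': [0.6293, -0.3518, 0.4353], 'ee_rot': [[0.4876, 0.5628, 0.6675], [0.8731, -0.3136, -0.3734], [-0.0008, 0.7648, -0.6443]], 'contact_force': [0.0869, -0.572, -2.0305], 'moment': [0.47, 0.8474, 0.0358], 'grasp_force': 120.6683, 'opening': 0.0108}
[0.0078 0.066  0.076  0.0838]
[[0.577, -0.273, 0.038], [0.488, -0.238, 0.038], [0.461, -0.23, 0.055], [0.434, -0.219, 0.072]]
[0.039  0.0721 0.0778 0.0845]
[[0.441, -0.223, 0.071], [0.468, -0.234, 0.054]]
```

View pics/t9.png

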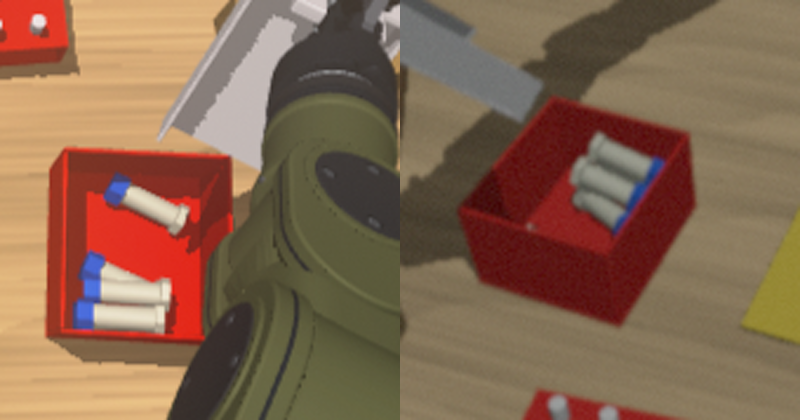

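All tubes are in the bin. Four are visible, three of them stacked, and the held weight dropped by 2.4 N, which is 5 × 50 g. The highest point is 0.084 m, below the plug. The tray goes back to its corner.

```bash
cat >> h.py <<'E'
HOME=np.array([.515,.3022]); HY=-10.8
hu=np.array([np.cos(np.radians(HY)),np.sin(np.radians(HY))]); hv=np.array([-hu[1],hu[0]])
def hp(du,dv,z): # TCP for tray at home offset
    p=HOME+(.089+du)*hu+dv*hv; return (p[0],p[1],z)
E
python3 - <<'E'
from h import *
R=Rd(HY)
plan([((.62,-.22,.42),Rd(-22,-15),0,.04),((.6,.05,.33),Rd(-12),0,.045),(hp(-.012,-.012,.2),R,0,.04),(None,3,0)])
E
```

```text
[[[0.44,-0.23,-0.18,0.87,0.1,-0.15,0],[0.45,-0.25,-0.15,0.87,0.1,-0.15,0],[0.46,-0.25,-0.11,0.87,0.1,-0.16,0],[0.46,-0.25,-0.07,0.88,0.1,-0.15,0],[0.47,-0.25,-0.03,0.87,0.09,-0.15,0],[0.69,-0.4,0.16,0.27,0.02,-0.18,0],[0.7,-0.37,0.18,0.27,0.02,-0.18,0],[0.71,-0.35,0.19,0.27,0.03,-0.18,0]]]
[[[0.72,-0.32,0.21,0.27,0.02,-0.18,0],[0.73,-0.3,0.22,0.26,0.03,-0.18,0],[0.73,-0.27,0.23,0.27,0.02,-0.17,0],[0.74,-0.24,0.24,0.26,0.03,-0.18,0],[0.63,-0.17,0.37,0,0,-0.02,0],[0.62,-0.16,0.37,0,0,-0.02,0],[0.63,-0.16,0.37,0,0,-0.02,0],[0.63,-0.16,0.37,0,0,-0.02,0]]]
[[[0.62,-0.16,0.37,0,0,-0.02,0],[0.63,-0.16,0.38,0,0,-0.02,0],[0.62,-0.16,0.37,0,0,-0.03,0],[0,0,0,0,0,0,0],[0,0,0,0,0,0,0],[0,0,0,0,0,0,0]]]
22 rows; end [0.5885 0.2757 0.2002]
```

Call:
arm_command:
  commands:
    - [[0.44, -0.23, -0.18, 0.87, 0.1, -0.15, 0], [0.45, -0.25, -0.15, 0.87, 0.1, -0.15, 0], [0.46, -0.25, -0.11, 0.87, 0.1, -0.16, 0], [0.46, -0.25, -0.07, 0.88, 0.1, -0.15, 0], [0.47, -0.25, -0.03, 0.87, 0.09, -0.15, 0], [0.69, -0.4, 0.16, 0.27, 0.02, -0.18, 0], [0.7, -0.37, 0.18, 0.27, 0.02, -0.18, 0], [0.71, -0.35, 0.19, 0.27, 0.03, -0.18, 0]]

```text
time: 38.6
eef_pos: [0.6126, -0.104, 0.3817]
ee_rot: [[0.304, 0.942, 0.141], [0.953, -0.299, -0.051], [-0.006, 0.15, -0.989]]
contact_force: [0.6, -0.1, -2.9]
opening: 0.0105
grasp_force: 120.6
```

Call:
arm_command:
  commands:
    - [[0.72, -0.32, 0.21, 0.27, 0.02, -0.18, 0], [0.73, -0.3, 0.22, 0.26, 0.03, -0.18, 0], [0.73, -0.27, 0.23, 0.27, 0.02, -0.17, 0], [0.74, -0.24, 0.24, 0.26, 0.03, -0.18, 0], [0.63, -0.17, 0.37, 0, 0, -0.02, 0], [0.62, -0.16, 0.37, 0, 0, -0.02, 0], [0.63, -0.16, 0.37, 0, 0, -0.02, 0], [0.63, -0.16, 0.37, 0, 0, -0.02, 0]]

```text
time: 39.4
eef_pos: [0.5952, 0.1801, 0.2565]
ee_rot: [[0.197, 0.98, 0.004], [0.98, -0.197, -0.0], [0.001, 0.004, -1.0]]
contact_force: [0.4, 0.5, -2.0]
opening: 0.0104
grasp_force: 120.6
```

Call:
arm_command:
  commands:
    - [[0.62, -0.16, 0.37, 0, 0, -0.02, 0], [0.63, -0.16, 0.38, 0, 0, -0.02, 0], [0.62, -0.16, 0.37, 0, 0, -0.03, 0], [0, 0, 0, 0, 0, 0, 0], [0, 0, 0, 0, 0, 0, 0], [0, 0, 0, 0, 0, 0, 0]]

```text
time: 40.0
eef_pos: [0.5902, 0.2746, 0.2016]
ee_rot: [[0.188, 0.982, 0.004], [0.982, -0.188, -0.0], [0.0, 0.004, -1.0]]
contact_force: [-0.3, 0.4, -0.8]
opening: 0.0103
grasp_force: 120.6
```

Run:
```python
from h import *
st()
fa=grab_frame("top"); P=cloud(fa); H=hsv(fa["img"])
o=observe(); L=(P-o["eef_pos"])@o["ee_rot"]
w=(H[...,1]<50)&(H[...,2]>110)&(abs(L[...,0])<.075)&(L[...,1]<-.03)&(L[...,1]>-.19)&(L[...,2]>.02)&(L[...,2]<.05)
q=L[w]; print(len(q),np.polyfit(q[:,1],q[:,2],1),"tray in tool xy",rect(q[:,:2]))
plan([(hp(-.012,-.012,.085),Rd(HY),0,.03),(None,3,0)])
```

```text
{'time': 40.0, 'joint_positions': [24.9996, 28.454, 5.7516, 67.1145, -0.1043, 125.8209], 'eef_pos': [0.5902, 0.2746, 0.2016], 'ee_rot': [[0.1877, 0.9822, 0.0037], [0.9822, -0.1877, -0.0003], [0.0004, 0.0037, -1.0]], 'contact_force': [-0.3251, 0.3523, -0.7818], 'moment': [-0.0359, -0.2022, 0.0013], 'grasp_force': 120.5852, 'opening': 0.0103}
271 [0.0016 0.0372] tray in tool xy ((-0.9515647888183594, -107.82415771484375), (155.169677734375, 122.03810119628906), 89.97723388671875)
[[[0.01,-0.01,0.58,0.01,0,0,0],[0,-0.01,0.59,0.01,0,0,0],[0.01,-0.02,0.58,0,0,0,0],[0,-0.01,0.59,0.01,-0.01,-0.01,0],[0,0,0,0,0,0,0],[0,0,0,0,0,0,0],[0,0,0,0,0,0,0]]]
7 rows; end [0.5884 0.2758 0.0848]
```

Call:
arm_command:
  commands:
    - [[0.01, -0.01, 0.58, 0, 0, 0, 0], [0, -0.01, 0.59, 0, 0, 0, 0], [0.01, -0.02, 0.58, 0, 0, 0, 0], [0, -0.01, 0.59, 0, 0, 0, 0], [0, 0, 0, 0, 0, 0, 0], [0, 0, 0, 0, 0, 0, 0], [0, 0, 0.1, 0, 0, 0, 0], [0, 0, 0, 0, 0, 0, 0]]

```text
time: 40.85
eef_pos: [0.5889, 0.2767, 0.0803]
ee_rot: [[0.188, 0.982, 0.005], [0.982, -0.188, 0.001], [0.002, 0.005, -1.0]]
contact_force: [-0.3, 0.2, -2.2]
opening: 0.0104
grasp_force: 120.7
```

Call:
arm_command:
  commands:
    - [[0, 0, 0.06, 0, 0, 0, 0], [0, 0, 0, 0, 0, 0, 0], [0, 0, 0, 0, 0, 0, 0]]

```text
time: 41.15
eef_pos: [0.5877, 0.2766, 0.076]
ee_rot: [[0.187, 0.982, 0.002], [0.982, -0.187, -0.0], [0.0, 0.002, -1.0]]
contact_force: [0.4, 0.7, -2.4]
opening: 0.0107
grasp_force: 120.7
```

Call:
arm_command:
  commands:
    - [[0, 0, 0.04, 0, 0, 0, 0], [0, 0, 0, 0, 0, 0, 0], [0, 0, 0, 0, 0, 0, 0]]

```text
time: 41.45
eef_pos: [0.5875, 0.2764, 0.0736]
ee_rot: [[0.187, 0.982, 0.002], [0.982, -0.187, -0.001], [-0.0, 0.002, -1.0]]
contact_force: [-0.1, 0.4, -2.3]
opening: 0.0106
grasp_force: 120.7
```

Call:
arm_command:
  commands:
    - [[0, 0, 0.03, 0, 0, 0, 0], [0, 0, 0, 0, 0, 0, 0], [0, 0, 0, 0, 0, 0, 0]]

```text
time: 41.75
eef_pos: [0.5879, 0.2765, 0.0726]
ee_rot: [[0.187, 0.982, 0.003], [0.982, -0.187, -0.0], [0.0, 0.003, -1.0]]
contact_force: [0.3, -0.7, 1.0]
opening: 0.0103
grasp_force: 121.3
```

Call:
arm_command:
  commands:
    - [[0.08, 0, 0, 0, 0, 0, 0], [0.08, 0, 0, 0, 0, 0, 0], [0, 0, 0, 0, 0, 0, 0], [0, 0, 0, 0, 0, 0, 0]]

```text
time: 42.15
eef_pos: [0.5894, 0.2849, 0.0725]
ee_rot: [[0.187, 0.982, 0.003], [0.982, -0.187, 0.0], [0.001, 0.002, -1.0]]
contact_force: [-0.6, -0.8, 3.1]
opening: 0.0109
grasp_force: 121.2
```

Call:
arm_command:
  commands:
    - [[0, 0.08, 0, 0, 0, 0, 0], [0, 0.08, 0, 0, 0, 0, 0], [0, 0, 0, 0, 0, 0, 0], [0, 0, 0, 0, 0, 0, 0]]

```text
time: 42.55
eef_pos: [0.596, 0.2836, 0.0725]
ee_rot: [[0.187, 0.982, -0.0], [0.982, -0.187, 0.001], [0.001, -0.0, -1.0]]
contact_force: [-3.2, 0.8, 5.8]
opening: 0.0102
grasp_force: 121.6
```

```bash
cat >> h.py <<'E'
def park():
    for n in("top","scene"):
        f=grab_frame(n); P=cloud(f); H=hsv(f["img"]); z=P[...,2]
        U=(P[...,:2]-HOME)@hu; V=(P[...,:2]-HOME)@hv
        w=(H[...,1]<50)&(H[...,2]>110)&(abs(U)<.14)&(abs(V)<.09)
        q=w&(z>.034)&(z<.046); print(n,"tray uv",rect(np.stack([U[q],V[q]],1)))
        h=(abs(V)<.06)&(abs(U-.09)<.02)&(z>.08)&(z<.094)&w; 
        if h.sum()>10: print("  handle uv",rect(np.stack([U[h],V[h]],1)))
        r=(H[...,1]<80)&(z>.021)&(z<.031)
        a=r&(U>.097)&(U<.125)&(V<.06)&(V>-.05); b=r&(V>.06)&(V<.09)&(U<.07)&(U>-.08)
        for k in(a,b): print("  rail uv",k.sum(),rect(np.stack([U[k],V[k]],1)))
    st()
E
python3 -c "
from h import *
park()"
```

```text
top tray uv ((-7.3550262451171875, -4.10052490234375), (122.52635955810547, 189.35296630859375), 89.94412994384766)
  handle uv ((81.9928970336914, -23.1650390625), (12.248147964477539, 32.72956466674805), 1.86030912399292)
  rail uv 71 ((103.2095947265625, -21.87178611755371), (52.54236602783203, 11.28550910949707), 87.52674865722656)
  rail uv 20 ((58.90164566040039, 66.74237060546875), (20.40833854675293, 9.05724048614502), 13.265814781188965)
scene tray uv ((-3.6368408203125, -3.9624671936035156), (188.77462768554688, 119.61357879638672), 0.31217488646507263)
  handle uv ((82.96320343017578, -2.5154342651367188), (66.74284362792969, 12.346680641174316), 89.16621398925781)
  rail uv 225 ((104.90461730957031, 4.937713623046875), (15.553679466247559, 109.33252716064453), 0.2915957570075989)
  rail uv 242 ((-4.8720855712890625, 67.97431945800781), (148.279052734375, 14.828217506408691), 0.2829412519931793)
{'time': 42.65, 'joint_positions': [25.4186, 34.3048, -4.0565, 51.6064, 0.0697, 126.1805], 'eef_pos': [0.596, 0.2836, 0.0725], 'ee_rot': [[0.1867, 0.9824, -0.0], [0.9824, -0.1867, 0.0013], [0.0013, -0.0003, -1.0]], 'contact_force': [-3.6034, 0.8194, 5.98], 'moment': [0.2105, 0.8299, -0.013], 'grasp_force': 121.6492, 'opening': 0.0103}
```

Call:
arm_command:
  commands:
    - [[0, 0, -0.01, 0, 0, 0, 0], [0.06, 0, 0, 0, 0, 0, 0], [0, 0, 0, 0, 0, 0, 0], [0.03, 0, 0, 0, 0, 0, 0], [0, 0, 0, 0, 0, 0, 0]]

```text
time: 43.15
eef_pos: [0.5982, 0.2872, 0.0726]
ee_rot: [[0.187, 0.982, 0.002], [0.982, -0.187, -0.001], [-0.0, 0.002, -1.0]]
contact_force: [-0.5, -1.4, 1.3]
opening: 0.0105
grasp_force: 121.2
```

Call:
arm_command:
  commands:
    - [[0, 0.06, 0, 0, 0, 0, 0], [0, 0, 0, 0, 0, 0, 0], [0, 0.03, 0, 0, 0, 0, 0], [0, 0, 0, 0, 0, 0, 0]]

```text
time: 43.55
eef_pos: [0.6026, 0.2866, 0.0726]
ee_rot: [[0.187, 0.982, 0.002], [0.982, -0.187, -0.0], [0.0, 0.002, -1.0]]
contact_force: [-1.1, 0.1, -0.3]
opening: 0.01
grasp_force: 120.8
```

Call:
arm_command:
  commands:
    - [[0.04, 0, 0, 0, 0, 0, 0], [0, 0, 0, 0, 0, 0, 0], [0, 0, 0, 0, 0, 0, 0]]

```text
time: 43.85
eef_pos: [0.6027, 0.287, 0.0728]
ee_rot: [[0.188, 0.982, 0.002], [0.982, -0.188, -0.003], [-0.003, 0.003, -1.0]]
contact_force: [-1.6, -5.2, 2.8]
opening: 0.0104
grasp_force: 121.4
```

Call:
arm_command:
  commands:
    - [[0, 0.04, 0, 0, 0, 0, 0], [0, 0, 0, 0, 0, 0, 0], [0, 0, 0, 0, 0, 0, 0]]

```text
time: 44.15
eef_pos: [0.6032, 0.2869, 0.0727]
ee_rot: [[0.187, 0.982, -0.001], [0.982, -0.187, -0.002], [-0.003, -0.0, -1.0]]
contact_force: [-3.5, -4.5, 3.4]
opening: 0.0103
grasp_force: 121.6
```

```bash
python3 -c "
from h import *
park()"
```

```text
top tray uv ((-0.800384521484375, -0.9501953125), (189.90818786621094, 120.70109558105469), 0.38089120388031006)
  handle uv ((87.99149322509766, -17.233348846435547), (36.410614013671875, 11.93248176574707), 88.9258041381836)
  rail uv 57 ((103.40364074707031, -22.785850524902344), (53.42606735229492, 12.047675132751465), 88.88065338134766)
  rail uv 12 ((63.23058319091797, 68.84709930419922), (10.781550407409668, 5.869982719421387), 26.198301315307617)
scene tray uv ((0.855072021484375, 0.06940460205078125), (190.92469787597656, 119.7308120727539), 0.23606659471988678)
  handle uv ((88.53840637207031, 3.3488082885742188), (64.6212158203125, 11.267477035522461), 85.69446563720703)
  rail uv 219 ((104.39421844482422, 4.809719085693359), (14.40321159362793, 109.55613708496094), 0.18175843358039856)
  rail uv 231 ((-4.6083526611328125, 68.2679214477539), (149.1332244873047, 13.888328552246094), 0.15846291184425354)
{'time': 44.25, 'joint_positions': [25.4895, 35.0728, -2.5189, 52.4997, -0.1056, 126.2779], 'eef_pos': [0.6032, 0.2869, 0.0727], 'ee_rot': [[0.1872, 0.9823, -0.0006], [0.9823, -0.1872, -0.0023], [-0.0024, -0.0002, -1.0]], 'contact_force': [-2.6168, -4.0239, 3.847], 'moment': [-0.7254, 0.8463, 0.1733], 'grasp_force': 121.6308, 'opening': 0.0101}
```

Call:
arm_command:
  commands:
    - [[0, 0.04, 0, 0, 0, 0, 0], [0, 0, 0, 0, 0, 0, 0], [0, 0, 0, 0, 0, 0, 0]]

```text
time: 44.55
eef_pos: [0.6037, 0.2868, 0.0727]
ee_rot: [[0.186, 0.982, -0.003], [0.982, -0.186, -0.002], [-0.002, -0.003, -1.0]]
contact_force: [-7.2, -4.0, 6.4]
opening: 0.0099
grasp_force: 122.0
```

Call:
arm_command:
  commands:
    - [[0, 0.04, 0, 0, 0, 0, 0], [0, 0, 0, 0, 0, 0, 0], [0, 0, 0, 0, 0, 0, 0]]

```text
time: 44.85
eef_pos: [0.604, 0.2867, 0.0727]
ee_rot: [[0.186, 0.982, -0.007], [0.983, -0.186, -0.001], [-0.002, -0.006, -1.0]]
contact_force: [-9.3, -3.9, 8.9]
opening: 0.0104
grasp_force: 122.3
```

Both rails are in contact: about 9 N on the back one and 5 N on the side one. I'll ease off, release and lift clear.

Call:
arm_command:
  commands:
    - [[0, -0.04, 0, 0, 0, 0, 0], [0, 0, 0, 0, 0, 0, 0.3], [0, 0, 0, 0, 0, 0, 0.3], [0, 0, 0, 0, 0, 0, 0.3], [0, 0, 0, 0, 0, 0, 0.3], [0, 0, -0.2, 0, 0, 0, 0.3], [0, 0, -0.6, 0, 0, 0, 0.3], [0, 0, -0.8, 0, 0, 0, 0.3]]

```text
time: 45.65
eef_pos: [0.6051, 0.287, 0.152]
ee_rot: [[0.187, 0.982, -0.002], [0.982, -0.187, -0.002], [-0.003, -0.002, -1.0]]
contact_force: [0.6, 1.0, -0.2]
opening: 0.0255
grasp_force: 0.0
```

Call:
arm_command:
  commands:
    - [[0, 0, -0.8, 0, 0, 0, 0.5], [-0.9, 0, 0, 0, 0, 0, 0.5], [-0.9, 0, 0, 0, 0, 0, 0.5], [-0.9, 0, 0, 0, 0, 0, 0.5], [0, 0, 0, 0, 0, 0, 0.5], [0, 0, 0, 0, 0, 0, 0.5]]

```text
time: 46.25
eef_pos: [0.5814, 0.1543, 0.1939]
ee_rot: [[0.189, 0.982, 0.003], [0.982, -0.189, 0.0], [0.001, 0.003, -1.0]]
contact_force: [0.5, 0.2, 0.2]
opening: 0.0424
grasp_force: 0.0
```

Run:
```python
from h import *
park()
for n in("top","scene"):
    f=grab_frame(n); P=cloud(f); H=hsv(f["img"])
    y=(H[...,0]>20)&(H[...,0]<35)&(H[...,1]>150)&(abs(P[...,1]-.02)<.13)&(abs(P[...,0]-.48)<.13)
    q=P[y]; q1=q[abs(q[:,2]-.012)<.006]; g=q[abs(q[:,2]-.048)<.006]
    print("cover",rect(q1[:,:2]),"grip",rect(g[:,:2]))
c=(.481,.0210)
plan([(c+(.13,),Rd(-3.1),.5),(None,2,.5),(c+(.0385,),Rd(-3.1),.5,.03),(None,2,.5),(None,5,0)])
```

```text
top tray uv ((0.0, 0.0), (0.0, 0.0), 0.0)
  rail uv 0 ((0.0, 0.0), (0.0, 0.0), 0.0)
  rail uv 0 ((0.0, 0.0), (0.0, 0.0), 0.0)
scene tray uv ((3.1709976196289062, 0.21505355834960938), (188.19345092773438, 119.39030456542969), 0.2271125167608261)
  handle uv ((89.67112731933594, 0.3359794616699219), (69.53874969482422, 14.108589172363281), 88.99945831298828)
  rail uv 218 ((105.14018249511719, 4.883949279785156), (109.47364807128906, 16.000566482543945), 89.94229125976562)
  rail uv 226 ((-5.0627593994140625, 68.36219787597656), (14.135621070861816, 148.93345642089844), 89.99967193603516)
{'time': 46.35, 'joint_positions': [15.0147, 23.8709, -3.1294, 62.8052, -0.027, 115.7778], 'eef_pos': [0.5817, 0.1559, 0.1934], 'ee_rot': [[0.1867, 0.9824, 0.0034], [0.9824, -0.1868, 0.0004], [0.0011, 0.0033, -1.0]], 'contact_force': [0.3135, 0.5654, -0.7752], 'moment': [0.0186, -0.0786, 0.0178], 'grasp_force': 0.0, 'opening': 0.0426}
cover ((479.59246826171875, 21.809738159179688), (179.9345703125, 199.70375061035156), 86.85116577148438) grip ((479.913330078125, 21.01432228088379), (68.12679290771484, 13.890265464782715), 89.25995635986328)
cover ((482.59979248046875, 23.132736206054688), (177.3170928955078, 197.89828491210938), 87.14830017089844) grip ((481.5723571777344, 22.50407600402832), (68.70907592773438, 17.629878997802734), 87.65682983398438)
[[[-0.76,-0.37,0.31,0,0,-0.24,0.5],[-0.75,-0.39,0.31,0.01,0,-0.24,0.5],[-0.73,-0.42,0.32,0,0,-0.24,0.5],[-0.71,-0.44,0.31,0.01,0,-0.23,0.5],[0,0,0,0,0,0,0.5],[0,0,0,0,0,0,0.5],[0,0,0.46,0,0,0,0.5],[0,0,0.46,0,0,0,0.5]]]
[[[0,0,0.46,0,0,0,0.5],[0,0,0.45,0,0,0,0.5],[0,0,0,0,0,0,0.5],[0,0,0,0,0,0,0.5],[0,0,0,0,0,0,0],[0,0,0,0,0,0,0],[0,0,0,0,0,0,0],[0,0,0,0,0,0,0]]]
[[[0,0,0,0,0,0,0]]]
17 rows; end [0.4812 0.0212 0.0387]
```

Call:
arm_command:
  commands:
    - [[-0.76, -0.37, 0.31, 0, 0, -0.24, 0.5], [-0.75, -0.39, 0.31, 0, 0, -0.24, 0.5], [-0.73, -0.42, 0.32, 0, 0, -0.24, 0.5], [-0.71, -0.44, 0.31, 0, 0, -0.23, 0.5], [0, 0, 0, 0, 0, 0, 0.5], [0, 0, 0, 0, 0, 0, 0.5], [0, 0, 0.46, 0, 0, 0, 0.5], [0, 0, 0.46, 0, 0, 0, 0.5]]
  force: 90

```text
time: 47.25
eef_pos: [0.4844, 0.0214, 0.0852]
ee_rot: [[0.054, 0.999, 0.008], [0.999, -0.054, 0.0], [0.001, 0.008, -1.0]]
contact_force: [0.1, 0.3, -0.1]
opening: 0.0426
grasp_force: 0.0
```

Call:
arm_command:
  commands:
    - [[0, 0, 0.46, 0, 0, 0, 0.5], [0, 0, 0.45, 0, 0, 0, 0.5], [0, 0, 0, 0, 0, 0, 0.5], [0, 0, 0, 0, 0, 0, 0.5], [0, 0, 0, 0, 0, 0, 0], [0, 0, 0, 0, 0, 0, 0], [0, 0, 0, 0, 0, 0, 0], [0, 0, 0, 0, 0, 0, 0]]

```text
time: 48.05
eef_pos: [0.4819, 0.0203, 0.0401]
ee_rot: [[0.056, 0.998, 0.005], [0.998, -0.056, 0.0], [0.001, 0.005, -1.0]]
contact_force: [0.1, 1.7, 6.0]
opening: 0.0124
grasp_force: 89.0
```

Call:
arm_command:
  commands:
    - [[0, 0, 0, 0, 0, 0, 0], [0, 0, -0.2, 0, 0, 0, 0], [0, 0, -0.6, 0, 0, 0, 0], [0, 0, -0.8, 0, 0, 0, 0], [0, 0, -0.8, 0, 0, 0, 0], [0, 0, -0.8, 0, 0, 0, 0], [0, 0, 0, 0, 0, 0, 0], [0, 0, 0, 0, 0, 0, 0]]

```text
time: 48.85
eef_pos: [0.4809, 0.02, 0.1998]
ee_rot: [[0.056, 0.998, 0.005], [0.998, -0.056, -0.001], [-0.0, 0.005, -1.0]]
contact_force: [0.1, 0.3, -3.4]
opening: 0.0127
grasp_force: 88.4
```

Run:
```python
from h import *
park()
f=grab_frame("top"); P=cloud(f); H=hsv(f["img"]); o=observe(); L=(P-o["eef_pos"])@o["ee_rot"]
y=(H[...,0]>20)&(H[...,0]<35)&(H[...,1]>150)&(np.abs(L[...,0])<.12)&(np.abs(L[...,1])<.13)&(L[...,2]>.015)&(L[...,2]<.045)
q=L[y]; print("cover in tool",rect(q[:,:2]),np.median(q[:,2]),np.linalg.lstsq(np.c_[q[:,:2],np.ones(len(q))],q[:,2],rcond=None)[0])
c=(.506,-.2815); R=Rd(-3.9)
plan([(c+(.21,),R,0,.04),(None,3,0),(c+(.155,),R,0,.03),(None,3,0)])
```

```text
top tray uv ((-0.6297988891601562, -0.048107147216796875), (189.72596740722656, 121.80794525146484), 0.12892459332942963)
  handle uv ((88.34640502929688, -0.6005592346191406), (12.434995651245117, 70.343994140625), 0.1232861652970314)
  rail uv 89 ((103.69933319091797, 4.940792083740234), (107.81853485107422, 11.227450370788574), 89.83902740478516)
  rail uv 178 ((-5.554664611816406, 70.25029754638672), (148.47882080078125, 11.115549087524414), 0.29406413435935974)
scene tray uv ((2.18017578125, 0.2745780944824219), (187.7567596435547, 119.24516296386719), 0.29294419288635254)
  handle uv ((90.04540252685547, 0.3716850280761719), (69.50350189208984, 13.83690071105957), 89.53179168701172)
  rail uv 215 ((104.61276245117188, 4.754314422607422), (109.41806030273438, 15.043210983276367), 89.9286117553711)
  rail uv 229 ((-5.357612609863281, 68.33302307128906), (149.19491577148438, 14.101028442382812), 0.03445075824856758)
{'time': 48.95, 'joint_positions': [2.4016, 12.2423, -19.695, 58.1048, -0.0379, 95.5994], 'eef_pos': [0.479, 0.0199, 0.1975], 'ee_rot': [[0.0558, 0.9984, -0.0007], [0.9984, -0.0558, -0.0007], [-0.0007, -0.0007, -1.0]], 'contact_force': [-0.332, 0.5098, -2.9808], 'moment': [-0.0084, -0.0621, 0.0581], 'grasp_force': 88.4024, 'opening': 0.0128}
cover in tool ((-64.68648529052734, -1.1012649536132812), (199.80801391601562, 48.05021667480469), 89.71234130859375) 0.02811323866650211 [-0.0072  0.0016  0.0277]
[[[-0.75,0.11,-0.03,0,0,0.01,0],[-0.75,0.11,-0.03,0,0,0.01,0],[-0.75,0.11,-0.03,0,0,0.01,0],[-0.75,0.11,-0.03,0,0,0.01,0],[-0.75,0.12,-0.03,0,0,0.01,0],[-0.74,0.11,-0.04,0,0,0.01,0],[-0.75,0.12,-0.03,-0.01,0,0.01,0],[-0.74,0.12,-0.04,0,0.01,0.02,0]]]
[[[0,0,0,0,0,0,0],[0,0,0,0,0,0,0],[0,0,0,0,0,0,0],[0,0,0.55,0,0,0,0],[0,0,0.55,0,0,0,0],[0,0,0,0,0,0,0],[0,0,0,0,0,0,0],[0,0,0,0,0,0,0]]]
16 rows; end [ 0.5061 -0.2813  0.1552]
```

The tray is parked against both rails. Now the cover goes back on.

Call:
arm_command:
  commands:
    - [[-0.75, 0.11, -0.03, 0, 0, 0.01, 0], [-0.75, 0.11, -0.03, 0, 0, 0.01, 0], [-0.75, 0.12, -0.03, 0, 0, 0.01, 0], [-0.75, 0.12, -0.03, 0, 0, 0.01, 0], [-0.75, 0.12, -0.03, 0, 0, 0.01, 0], [-0.75, 0.12, -0.04, 0, 0, 0.01, 0], [-0.75, 0.12, -0.03, 0, 0, 0.01, 0], [-0.76, 0.12, -0.04, 0, 0, 0.02, 0]]

```text
time: 49.8
eef_pos: [0.5079, -0.2837, 0.2096]
ee_rot: [[0.068, 0.998, -0.002], [0.998, -0.068, 0.002], [0.002, -0.002, -1.0]]
contact_force: [0.7, 0.5, -3.4]
opening: 0.0126
grasp_force: 88.2
```

Call:
arm_command:
  commands:
    - [[0, 0, 0, 0, 0, 0, 0], [0, 0, 0, 0, 0, 0, 0], [0, 0, 0, 0, 0, 0, 0], [0, 0, 0.5, 0, 0, 0, 0], [0, 0, 0.5, 0, 0, 0, 0], [0, 0, 0, 0, 0, 0, 0], [0, 0, 0, 0, 0, 0, 0], [0, 0, 0, 0, 0, 0, 0]]

```text
time: 50.6
eef_pos: [0.51, -0.2826, 0.1632]
ee_rot: [[0.067, 0.998, 0.004], [0.998, -0.067, -0.001], [-0.001, 0.004, -1.0]]
contact_force: [-0.9, 0.3, -2.8]
opening: 0.012
grasp_force: 88.2
```

Run:
```python
from h import *
st()
for n in("top","scene"):
    f=grab_frame(n); P=cloud(f); H=hsv(f["img"]); z=P[...,2]
    y=(H[...,0]>20)&(H[...,0]<35)&(H[...,1]>150)&(abs(P[...,1]+.28)<.13)&(abs(P[...,0]-.505)<.13)&(z>.11)&(z<.16)
    print("cover",y.sum(),rect(P[y][:,:2]),np.median(z[y]))
c=(.508,-.283); R=Rd(-3.9)
plan([(c+(.1475,),R,0,.005),(None,3,0)])
```

```text
{'time': 50.6, 'joint_positions': [-29.0054, 23.1127, -9.0918, 57.5696, 0.0345, 64.8507], 'eef_pos': [0.51, -0.2826, 0.1632], 'ee_rot': [[0.0673, 0.9977, 0.0037], [0.9977, -0.0672, -0.0014], [-0.0011, 0.0038, -1.0]], 'contact_force': [-0.9474, 0.2708, -2.8039], 'moment': [-0.0212, -0.0601, 0.001], 'grasp_force': 88.1657, 'opening': 0.012}
cover 3340 ((509.5524597167969, -265.1953430175781), (147.8268280029297, 200.56771850585938), 85.6996841430664) 0.13446468465410905
cover 2355 ((511.6247253417969, -279.7083740234375), (180.26564025878906, 199.39739990234375), 85.82483673095703) 0.13402625980368665
[[[0,-0.01,0.08,0.01,0,0,0],[0,-0.01,0.08,0.01,0,0,0],[0,-0.01,0.08,0.01,0.01,0,0],[0,-0.01,0.08,0,0,0,0],[0,0,0,0,0,0,0],[0,0,0,0,0,0,0],[0,0,0,0,0,0,0]]]
7 rows; end [ 0.5082 -0.2829  0.1474]
```

Call:
arm_command:
  commands:
    - [[0, -0.04, 0.08, 0, 0, 0, 0], [0, -0.04, 0.08, 0, 0, 0, 0], [0, -0.02, 0.08, 0, 0, 0, 0], [0, 0, 0.08, 0, 0, 0, 0], [0, 0, 0, 0, 0, 0, 0], [0, 0, 0, 0, 0, 0, 0]]

```text
time: 51.3
eef_pos: [0.5041, -0.2825, 0.1456]
ee_rot: [[0.068, 0.998, 0.002], [0.998, -0.068, -0.0], [-0.0, 0.002, -1.0]]
contact_force: [0.6, 0.2, -3.2]
opening: 0.0125
grasp_force: 88.4
```

Call:
arm_command:
  commands:
    - [[0, 0, 0.05, 0, 0, 0, 0], [0, 0, 0, 0, 0, 0, 0], [0, 0, 0, 0, 0, 0, 0]]

```text
time: 51.6
eef_pos: [0.5047, -0.2827, 0.1442]
ee_rot: [[0.068, 0.998, 0.003], [0.998, -0.068, -0.001], [-0.001, 0.003, -1.0]]
contact_force: [-1.0, 0.0, 3.4]
opening: 0.0127
grasp_force: 89.1
```

Call:
arm_command:
  commands:
    - [[0, 0, 0.03, 0, 0, 0, 0], [0, 0, 0, 0, 0, 0, 0], [0, 0, 0, 0, 0, 0, 0]]

```text
time: 51.9
eef_pos: [0.5047, -0.2827, 0.1441]
ee_rot: [[0.068, 0.998, 0.004], [0.998, -0.068, -0.002], [-0.001, 0.004, -1.0]]
contact_force: [-3.5, 2.5, 12.0]
opening: 0.0123
grasp_force: 90.6
```

It seated at a TCP height of 0.144, as expected. I'll ease up, release and back away.

Call:
arm_command:
  commands:
    - [[0, 0, -0.03, 0, 0, 0, 0], [0, 0, 0, 0, 0, 0, 0.5], [0, 0, 0, 0, 0, 0, 0.5], [0, 0, 0, 0, 0, 0, 0.5], [0, 0, 0, 0, 0, 0, 0.5], [0, 0, -0.5, 0, 0, 0, 0.5], [0, 0, -0.8, 0, 0, 0, 0.5], [0, 0, -0.8, 0, 0, 0, 0.5]]

```text
time: 52.7
eef_pos: [0.5034, -0.2821, 0.2487]
ee_rot: [[0.068, 0.998, 0.0], [0.998, -0.068, 0.001], [0.001, -0.0, -1.0]]
contact_force: [-0.0, -0.2, -0.3]
opening: 0.0425
grasp_force: 0.0
```

Call:
arm_command:
  commands:
    - [[0.8, -0.4, 0, 0, 0, 0, 0.5], [0.9, -0.4, 0, 0, 0, 0, 0.5], [0.9, -0.4, 0, 0, 0, 0, 0.5], [0.9, -0.4, 0, 0, 0, 0, 0.5], [0.9, -0.4, 0, 0, 0, 0, 0.5], [0, 0, 0, 0, 0, 0, 0.5], [0, 0, 0, 0, 0, 0, 0.5], [0, 0, 0, 0, 0, 0, 0.5]]

```text
time: 53.5
eef_pos: [0.4201, -0.0568, 0.2482]
ee_rot: [[0.069, 0.998, 0.003], [0.998, -0.069, -0.001], [-0.001, 0.003, -1.0]]
contact_force: [-0.2, 0.7, -0.8]
opening: 0.0425
grasp_force: 0.0
```

Run:
```python
from h import *
park()
for n in("top","scene"):
    f=grab_frame(n); P=cloud(f); H=hsv(f["img"]); z=P[...,2]
    if n=="top": cv2.imwrite("pics/t10.png",f["img"])
    y=(H[...,0]>20)&(H[...,0]<35)&(H[...,1]>150)&(abs(P[...,1]+.28)<.13)&(abs(P[...,0]-.505)<.13)
    q=P[y&(abs(z-.115)<.008)]; g=P[y&(abs(z-.152)<.006)]
    A=np.linalg.lstsq(np.c_[q[:,:2]-q[:,:2].mean(0),np.ones(len(q))],q[:,2],rcond=None)[0]
    print("cover",rect(q[:,:2]),"plane",A,"grip",rect(g[:,:2]),np.median(g[:,2]))
```

```text
top tray uv ((-0.21144866943359375, -0.3036537170410156), (121.8102798461914, 190.1895751953125), 89.87841033935547)
  handle uv ((88.37885284423828, -0.4286231994628906), (70.14429473876953, 12.455918312072754), 89.84111022949219)
  rail uv 90 ((104.03678131103516, 5.3123626708984375), (109.39974975585938, 12.078266143798828), 89.16024017333984)
  rail uv 178 ((-5.467254638671875, 69.62147521972656), (148.6715850830078, 11.79417610168457), 0.238877534866333)
scene tray uv ((0.374786376953125, 0.13702774047851562), (193.41061401367188, 119.42120361328125), 0.17737671732902527)
  handle uv ((89.76231384277344, 0.46027374267578125), (69.23538208007812, 14.08914852142334), 89.13203430175781)
  rail uv 221 ((105.01856994628906, 4.923316955566406), (15.673463821411133, 109.37272644042969), 0.24478226900100708)
  rail uv 229 ((-4.8951416015625, 68.26831817626953), (13.98477840423584, 149.39813232421875), 89.88090515136719)
{'time': 53.6, 'joint_positions': [-7.7391, 4.952, -20.7806, 64.1282, -0.027, 86.2813], 'eef_pos': [0.42, -0.0572, 0.248], 'ee_rot': [[0.0701, 0.9975, 0.0023], [0.9975, -0.0701, -0.0008], [-0.0006, 0.0024, -1.0]], 'contact_force': [1.159, 0.0948, -0.4998], 'moment': [0.0468, -0.0219, -0.0078], 'grasp_force': 0.0, 'opening': 0.0427}
cover ((503.11663818359375, -282.0682678222656), (178.95274353027344, 200.92025756835938), 86.54927825927734) plane [-0.001   0.0006  0.1156] grip ((503.72003173828125, -280.09393310546875), (67.83526611328125, 14.9537353515625), 86.51193237304688) 0.15202352606605446
cover ((504.5892639160156, -278.636962890625), (176.97413635253906, 202.3314208984375), 85.90155029296875) plane [-0.0018 -0.0016  0.1147] grip ((505.3349914550781, -280.1143493652344), (70.356689453125, 16.78646469116211), 85.42952728271484) 0.15119186720957367
```

View pics/t10.png

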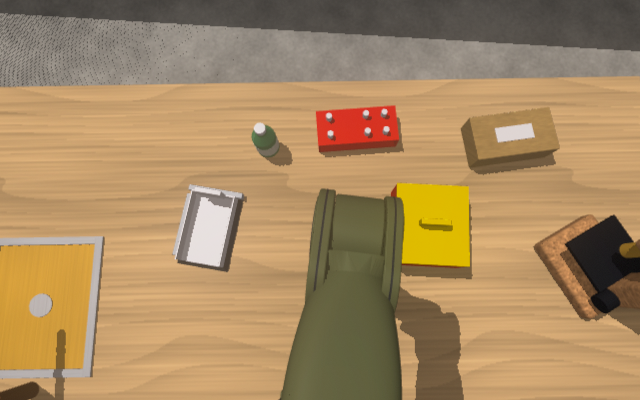

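The tray is home against both rails (210,225) and empty. The cover is level and seated on the bin (432,225), and the bottle and rack haven't moved. I'm handing it in.

```bash
python3 -c "
from rig import *
print(close_job())"
```

```text
the job is handed in; nothing more can be done
None
```

I handed the job in at about 54 s: all five tubes are in the bin, the empty tray is parked against both rails, the cover is seated level and the bottle and rack look undisturbed; no verdict was returned.

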